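# Pack the sealed retention samples

## Task

Pack the retention tray with the four sealed samples: set the carton, the lidded round pot, the capped slim bottle and the capped square jar upright, each in the recess cut to the shape and size of its foot and seated on the recess floor. Leave the round pot without a lid and the square jar without a cap standing where they are. Set the samples down gently: do not drop them or let anything in this job tip over.

Things in the scene. Friction and masses are not known exactly. Their poses are not given: they have to be found in the camera images.
- carton_mid (a point): Sealed folding carton, buff board with a white band, standing upright: 64 mm along its x, 40 mm along its y, 75 mm high. Point at its centre, 37.5 mm above its foot; z up. To go in the tray.
- pot_mid (a point): Squat round white pot closed with a flat grey screw lid: 60 mm across, 50 mm high (the lid is the top 16 mm, 60 mm across; the body is 59 mm). Point at its centre, 25 mm above its foot; z up. To go in the tray.
- bottle_mid (a point): Slim round white bottle closed with a grey cap: 34 mm across up to 56 mm, then a shoulder and a 24 mm cap, 80 mm high in all. Point at its centre, 40 mm above its foot; z up. To go in the tray.
- jar_mid (a point): Square brown glass jar closed with a round metal cap: body 46 x 46 mm (sides along its x and y) up to 52 mm, cap 40 mm across, 72 mm high in all. Point at its centre, 36 mm above its foot; z up. To go in the tray.
- pot_open_mid (a point): Look-alike: a round white pot like the closed one but without its lid, open and hollow, 59 mm across, 44 mm high. Point at its centre, 22 mm above its foot. Stays where it stands.
- jar_open_mid (a point): Look-alike: a square brown jar like the closed one but without its cap, with an open 36 mm neck, 46 x 46 mm, 64 mm high. Point 32 mm above its foot. Stays where it stands.
- nest_carton: Fixed grey plastic insert, 100 x 100 x 12 mm, one of four lying two by two (104 mm apart) in a low aluminium tray whose rim is flush with them (16 mm above the bench). Origin: middle of its underside, z up. Its 8 mm deep recess with white floor (4 mm above the origin) is centred and oblong, 76 mm along the insert's x, 52 mm along its y. For the carton, its long side along x.
- nest_pot: Fixed grey plastic insert, 100 x 100 x 12 mm, one of four lying two by two (104 mm apart) in a low aluminium tray whose rim is flush with them (16 mm above the bench). Origin: middle of its underside, z up. Its 8 mm deep recess with white floor (4 mm above the origin) is centred and round, 72 mm across (the large round one). For the closed pot.
- nest_bottle: Fixed grey plastic insert, 100 x 100 x 12 mm, one of four lying two by two (104 mm apart) in a low aluminium tray whose rim is flush with them (16 mm above the bench). Origin: middle of its underside, z up. Its 8 mm deep recess with white floor (4 mm above the origin) is centred and round, 46 mm across (the small round one). For the bottle.
- nest_jar: Fixed grey plastic insert, 100 x 100 x 12 mm, one of four lying two by two (104 mm apart) in a low aluminium tray whose rim is flush with them (16 mm above the bench). Origin: middle of its underside, z up. Its 8 mm deep recess with white floor (4 mm above the origin) is centred and square, 58 x 58 mm along the insert's x and y. For the closed square jar.
Mind the look-alikes: they are no part of the job. Leave any purple look-alike of the part that bears pot_mid alone.

How it is judged:
At the end, for the whole second after the job is handed in: Carton, closed pot, bottle and closed jar each stand upright (within 7 degrees), at rest and released, on the floor of their own recess (centre within 12 mm of the recess's centre, at most 4 mm above its seated height); the open pot and the open jar stand upright within 30 mm of where they were (horizontal distance between carton_mid and nest_carton below 0.012 m and z of carton_mid in the frame of nest_carton below 0.0455 m and angle between each of carton_mid, pot_mid, bottle_mid, jar_mid's own z axis and vertical below 0.12 rad and linear speed of each of carton, pot, bottle, jar below 0.02 m/s and angular speed of each of carton, pot, bottle, jar below 0.2 rad/s and horizontal distance between pot_mid and nest_pot below 0.012 m and z of pot_mid in the frame of nest_pot below 0.033 m and horizontal distance between bottle_mid and nest_bottle below 0.012 m and z of bottle_mid in the frame of nest_bottle below 0.048 m and horizontal distance between jar_mid and nest_jar below 0.012 m and z of jar_mid in the frame of nest_jar below 0.044 m and distance of each of pot_open_mid, jar_open_mid from where it was at the start of the episode below 0.03 m and angle between each of pot_open_mid, jar_open_mid's own z axis and vertical below 0.15 rad); the robot touches nothing.
It fails at once if a sample was dropped (falls free of the fingers at more than 0.7 m/s) ((linear speed of carton above 0.7 m/s and contact force between carton and the fingers below 0.05 N) or (linear speed of pot above 0.7 m/s and contact force between pot and the fingers below 0.05 N) or (linear speed of bottle above 0.7 m/s and contact force between bottle and the fingers below 0.05 N) or (linear speed of jar above 0.7 m/s and contact force between jar and the fingers below 0.05 N)).
It fails at once if a sample or an open look-alike was tipped over (more than 45 degrees) (angle between any of carton_mid, pot_mid, bottle_mid, jar_mid, pot_open_mid, jar_open_mid's own z axis and vertical above 0.8 rad).
It also fails if it takes over 109 s, if anything falls off the work surface, if the arm or the gripper's body presses on something with over 40 N, if the wrist force passes 120 N, or if a joint passes its speed limit or range.

## Robot

A 6-joint arm with a two-finger parallel gripper is mounted at the origin on the work surface. World frame = base frame: x ahead of the robot, y to its left, z up, the work surface at z = 0. Lengths are in m, angles in rad, forces in N, time in s.
With the tool pointing down it reaches from about 0.425 to 0.95 m from the base axis. Payload 3.5 kg.
Tool frame: the origin (TCP) lies on the centre line of the jaws, within the pads' length; the fingertips stand 25 mm ahead of it and the grasp point (between the pads) lies 6 mm ahead of it (ctrl.finger_overhang is the distance from the TCP to the fingertips, in m); z points along the fingers, y is the line along which they close (so a half turn about z gives the same grasp; the last joint's range is limited). The gripper opens to 85 mm and grips with 20 to 120 N. Pads are 22 mm wide; open, the fingers measure 114 mm over their backs; the gripper's body (76 mm by 85 mm) begins 54 mm behind the grasp point. The pads swing forward as they close: fully open they stand 13 mm farther back than shut.
Start: joints at [1.185, 0.286, 1.577, -0, 1.279, -0.15], TCP at [0.158, 0.656, 0.256] pointing down, gripper open.
Joint ranges: [-2.77, 2.77], [-0.9, 2.22], [0.21, 2.48], [-1.53, 4.67], [0.24, 2.81], [-2.84, 2.84]. Speed limits (rad/s): [2.79, 2.79, 3.14, 3.14, 3.14, 3.14].

## Interface

Orientations are given as a unit quaternion [x, y, z, w].
In Python, from plant import get_state, imaging, job, ctrl gives the robot as it stands.
- The arm moves only by the tool jog_arm, never from a script. Its argument "increments" is a list of rows, each an object of numbers: "dx", "dy", "dz": the shift along the world's x, y, z each as a share of 12 cm, from -1 to 1; "ax", "ay", "az": the turn, a rotation vector about the world's x, y, z each as a share of pi/2 rad, from -1 to 1; "gripper": the gripper command: -1 is shut, 1 is fully open, values between are in proportion. A call has 1 to 10 rows; each row is the pose to reach, as a shift and turn from the pose commanded when the call began; what a row does not reach only later rows make up. A row lasts 1/10 s, in which the tool goes at most 50 mm and 8.59 degrees, less where a joint would pass 70% of its speed; a pose out of reach is approached as far as the arm can. A call with a number of a shift or a turn outside -1 to 1 is refused whole. A call with a gripper value outside its range is refused whole. The fingers move at their own pace and stop on an object; "force" is the grip in N (left out, the last holds). Time passes only in rows, so rows that repeat a pose let the fingers close. It gives the time, the measured TCP pose, the force, the opening and the grip force at its end, in the units of the state.
- get_state(): the state, without advancing time (a new reading comes with each control period).
- imaging.read_camera(name): name is "scene" or "top" or "wrist"; returns a dict with "frame" (384x512x3 uint8, blue, green, red), "depth" (384x512 float32, m along the optical axis (not along the pixel's ray), 0 where there is no reading), "camera_matrix" (3x3 intrinsics, pixels), "dist" ([k1, k2, p1, p2, k3] as OpenCV has them; the pictures are not rectified), "extrinsics" (4x4, takes a point from camera to world coordinates); the wrist camera has in their place "mount" (4x4, takes a point from camera to tool coordinates, whose origin is the TCP and whose axes are the flange's). Camera axes: x right, y up, looking along -z (the intrinsics and any distortion apply to the point x, -y, -z); pixel columns grow to the right and rows downward; lengths in m; the calibration is good to about 2 mm. A picture is of the moment at which its call begins: read the wrist's pose just before it.
- job.sign_off(): hands the job in; it is judged then, once.
The state is a dict: "time": time; "qpos": joint angles; "dq": joint speeds; "joint_efforts": joint torques, N m; "eef_pos": TCP position; "tcp_rot": TCP orientation; "contact_force": force on the tool from outside, world axes, zero at the start; "wrist_torque": the same for the moment, N m; "opening": opening from 0.0 (shut) to 1.0 (fully open); "finger_force": force on a finger pad.
Only numpy, scipy, OpenCV 4.12 (cv2) and the standard library are available. Lean on these libraries where they do the work, as an engineer would, in place of code of your own. Each camera call takes 0.05 s, during which the arm holds its last target. There are 200 camera calls.

## Working session

There is one attempt and no reset: what is moved stays moved. The work goes in short steps, Python scripts to look and compute and a tool call to move; the robot and the scene stay as the last step left them, time stands still between calls to the robot, and variables do not carry over. Pictures are saved under pics/ and viewed, at most 14 in all, crops included, and the job is handed in when it is done.

Besides the shell and the picture viewer there is one more tool, called after "Request:" by a JSON object that holds its "fn" and its "kwargs", one argument or row to a line. jog_arm: Moves the arm, as the interface text tells. Shift numbers are shares of 12 cm and turn numbers shares of pi/2 rad, none past 1 either way. Its arguments: {"type":"object","properties":{"increments":{"type":"array"},"force":{"type":"number"}},"required":["increments"]}

```bash
mkdir -p pics; ls
python3 - <<'E'
from plant import get_state, imaging, ctrl
import cv2, numpy as np
s=get_state(); print(s, ctrl.finger_overhang)
for n in ["top","scene"]:
    c=imaging.read_camera(n); cv2.imwrite(f"pics/{n}0.png",c["frame"]); np.savez(f"{n}0.npz",**c)
    print(n,c["camera_matrix"].tolist(),c["dist"],c["extrinsics"].round(4).tolist(), (c["depth"]>0).mean())
E
```

```text
pics
{'time': 0.0, 'qpos': array([ 1.18502420e+00,  2.87164152e-01,  1.57822032e+00,  3.29379147e-05,
        1.27860478e+00, -1.50007338e-01]), 'dq': array([-0.00020537,  0.00051118, -0.00026028, -0.00111186, -0.00135272,
        0.00023771]), 'joint_efforts': array([ 5.00148271e-04, -4.05993104e+01, -2.92614752e+01, -1.75523628e-04,
        5.90275842e-03, -8.05053986e-06]), 'eef_pos': array([0.15740552, 0.6557566 , 0.25492467]), 'tcp_rot': array([ 1.17614209e-01,  9.93058640e-01, -1.15138556e-03, -3.32389350e-04]), 'contact_force': array([-0.0575212 ,  0.15833144,  0.25193648]), 'wrist_torque': array([ 0.00494181, -0.04245421,  0.00480287]), 'finger_force': 0.0, 'opening': 1.0015277313438944} 0.025
top [[357.3653673194587, 0.0, 252.7202909645833], [0.0, 357.3653673194587, 193.18106253928008], [0.0, 0.0, 1.0]] [-0.10111032  0.          0.          0.          0.        ] [[-0.0228, 0.9982, -0.0563, 0.5282], [-0.9996, -0.0237, -0.0158, -0.0529], [-0.0171, 0.0559, 0.9983, 1.0127], [0.0, 0.0, 0.0, 1.0]] 0.9960276285807291
scene [[490.8649167981838, 0.0, 252.43051997874238], [0.0, 490.8649167981838, 194.03196671568494], [0.0, 0.0, 1.0]] [0.07188927 0.         0.         0.         0.        ] [[0.7908, -0.4274, 0.4382, 1.1773], [0.6121, 0.5553, -0.563, -0.8135], [-0.0027, 0.7134, 0.7007, 1.004], [0.0, 0.0, 0.0, 1.0]] 0.9961446126302084
```

View pics/top0.png

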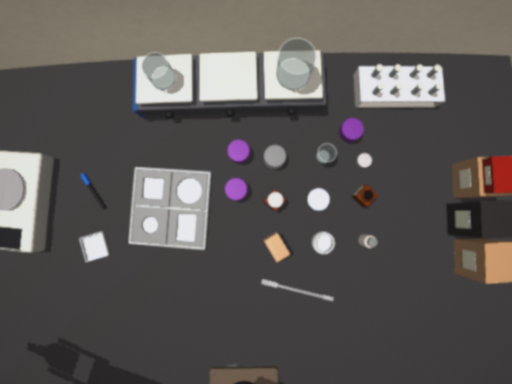

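View pics/scene0.png

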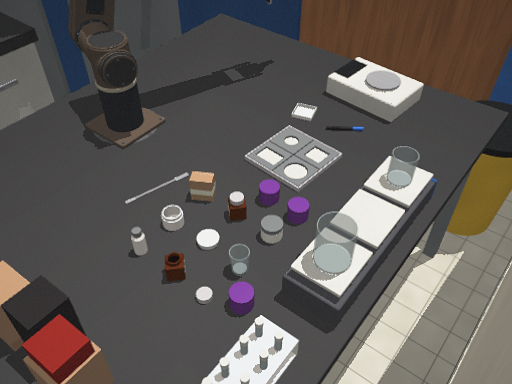

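The top view shows the tray at (170,208): square recess (153,188), big round (189,190), small round (150,225) and oblong (187,228). The closed pot is at (275,156), the closed jar (275,201), the carton (277,247) and the bottle (369,241). The look-alikes are the open pot (323,243), the open jar (365,196) and purple pots at (238,151), (236,189) and (352,129).

```bash
cat > h.py <<'E'
import cv2, numpy as np
def world(c,uv,z=None,d=None,E=None):
    """pixels -> world points, on plane z or at depth d"""
    E=c["extrinsics"] if E is None else E
    uv=np.asarray(uv,float).reshape(-1,1,2)
    n=cv2.undistortPoints(uv,c["camera_matrix"],c["dist"]).reshape(-1,2)
    r=np.c_[n[:,0],-n[:,1],-np.ones(len(n))]@E[:3,:3].T
    o=E[:3,3]
    t=(z-o[2])/r[:,2] if d is None else np.asarray(d).ravel()
    return o+r*t[:,None]
def cloud(c,E=None):
    v,u=np.mgrid[:384,:512]
    return world(c,np.c_[u.ravel(),v.ravel()],d=c["depth"],E=E).reshape(384,512,3)
E
python3 - <<'E'
from h import *
for n in ["top","scene"]:
    c=dict(np.load(n+"0.npz")); P=cloud(c)
    m=((P[...,2]>.022)&(P[...,0]>.3)&(P[...,0]<.8)&(P[...,1]>-.45)&(P[...,1]<.05)&(c["depth"]>0)).astype(np.uint8)
    k,l,st,ce=cv2.connectedComponentsWithStats(m)
    for i in range(1,k):
        if st[i,4]<60: continue
        Q=P[l==i]; zt=np.percentile(Q[:,2],95)
        T=Q[Q[:,2]>zt-.006]
        r=cv2.minAreaRect((T[:,:2]*1000).astype(np.float32))
        print(n,ce[i].round(),st[i,4],"ztop",zt.round(4),"topc",T.mean(0).round(4),"rect",np.round(r[0],1),np.round(r[1],1),round(r[2],1),c["frame"][l==i].mean(0).round())
    # tray recess floors: bright blobs in tray area
    g=c["frame"].min(2)
    m=((g>(205 if n=="top" else 190))&(P[...,2]<.022)&(P[...,0]>.4)&(P[...,0]<.75)&(P[...,1]>.02)&(P[...,1]<.35)).astype(np.uint8)
    k,l,st,ce=cv2.connectedComponentsWithStats(m)
    for i in range(1,k):
        if st[i,4]<60: continue
        cn=max(cv2.findContours((l==i).astype(np.uint8),0,1)[0],key=cv2.contourArea)
        W=world(c,cn.reshape(-1,2),z=.008)
        r=cv2.minAreaRect((W[:,:2]*1000).astype(np.float32))
        print(n,"floor",ce[i].round(),st[i,4],np.round(r[0],1),np.round(r[1],1),round(r[2],1))
c=dict(np.load("top0.npz"))
cv2.imwrite("pics/crop0.png",cv2.resize(c["frame"][110:290,110:400],None,fx=2.7,fy=2.7,interpolation=cv2.INTER_CUBIC))
E
```

```text
top [351. 129.] 414 ztop 0.053 topc [ 0.7541 -0.3146  0.0503] rect [ 754.2 -315.8] [59.1 54.6] 87.1 [154.  61. 127.]
top [238. 151.] 394 ztop 0.0532 topc [0.7    0.0007 0.0504] rect [700.    1.1] [57.4 58.4] 88.5 [178.  81. 151.]
top [327. 152.] 202 ztop 0.0703 topc [ 0.6888 -0.2396  0.0682] rect [ 686.9 -239. ] [49.  49.1] 89.0 [103. 104. 100.]
top [274. 156.] 396 ztop 0.0533 topc [ 0.6832 -0.0993  0.0506] rect [683.7 -99.3] [57.2 58.1] 88.3 [145. 147. 148.]
top [235. 189.] 381 ztop 0.0533 topc [0.5956 0.0089 0.0505] rect [596.4   8.6] [57.  57.2] 89.2 [186.  87. 158.]
top [365. 196.] 351 ztop 0.0645 topc [ 0.5694 -0.3458  0.0636] rect [ 569.6 -345. ] [34.8 32.2] 88.2 [28. 42. 76.]
top [274. 200.] 293 ztop 0.0744 topc [ 0.5624 -0.0959  0.0723] rect [562.  -96.3] [37. 37.] 88.9 [163. 167. 181.]
top [276. 247.] 382 ztop 0.0782 topc [ 0.4383 -0.0966  0.0756] rect [438.3 -96.5] [62. 40.] 31.0 [133. 175. 216.]
top [322. 242.] 167 ztop 0.0461 topc [ 0.4442 -0.2271  0.044 ] rect [ 444.9 -228.2] [51.1 51.3] 89.3 [186. 185. 185.]
top [368. 241.] 170 ztop 0.082 topc [ 0.4461 -0.3476  0.0803] 
[... 999 characters left out ...]
8. 239.] 266 ztop 0.0806 topc [ 0.4488 -0.3517  0.0793] rect [ 448.6 -350.9] [23.9 21.7] 1.6 [134. 138. 140.]
scene [239. 257.] 443 ztop 0.0683 topc [ 0.6878 -0.2394  0.0662] rect [ 688.9 -239.5] [49.6 52.8] 21.6 [117. 117. 111.]
scene [174. 264.] 437 ztop 0.0633 topc [ 0.5724 -0.3473  0.0616] rect [ 573.1 -347.6] [34.3 36.2] 88.1 [23. 36. 66.]
scene [241. 295.] 587 ztop 0.0523 topc [ 0.7578 -0.3185  0.0497] rect [ 756.9 -317.8] [58.5 57.7] 4.5 [149.  64. 121.]
scene floor [291. 141.] 78 [501.7 259.7] [39.  36.8] 35.1
scene floor [270. 156.] 222 [492.1 154.3] [47.3 71.5] 83.6
scene floor [316. 155.] 179 [605.6 248.8] [52.5 53.7] 85.3
scene floor [295. 171.] 260 [596.5 144.9] [63.7 66.4] 88.9
```

View pics/crop0.png

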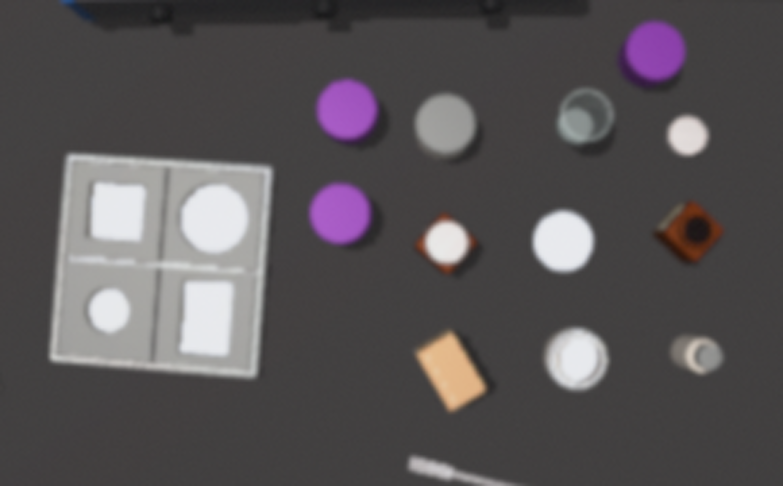

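The crop confirms the layout: the carton's long axis is turned about +30°, the jar about 45°, and the tray yaw is about -5°. Both views agree within about 4 mm. I'm setting off towards the tray and will look at it on the way to the carton.

Request:
{"fn": "jog_arm", "kwargs": {
  "increments": [
    {"dx": 1,"dy": -1},
    {"dx": 1,"dy": -1},
    {"dx": 1,"dy": -1},
    {"dx": 1,"dy": -1}
  ]
}}

```text
$.increments[0]: bad value
```

Request:
{"fn": "jog_arm", "kwargs": {
  "increments": [
    {"dx": 1,"dy": -1},
    {"dx": 1,"dy": -1},
    {"dx": 1,"dy": -1},
    {"dx": 1,"dy": -1}
  ]
}}

```text
$.increments[0]: bad value
```

Request:
{"fn": "jog_arm", "kwargs": {
  "increments": [
    {"dx": 0.9,"dy": -1},
    {"dx": 0.9,"dy": -1},
    {"dx": 0.9,"dy": -1},
    {"dx": 0.9,"dy": -1}
  ]
}}

```text
$.increments[0]: bad value
```

Request:
{"fn": "jog_arm", "kwargs": {
  "increments": [
    {"dx": 0,"dy": -0.8,"dz": 0.5},
    {"dx": 0,"dy": -0.8,"dz": 0.5},
    {"dx": 0,"dy": -0.8,"dz": 0.5},
    {"dx": 0,"dy": -0.8,"dz": 0.5},
    {"dx": 0,"dy": -0.8,"dz": 0.5}
  ]
}}

```text
$.increments[0]: bad value
```

```bash
cat >> h.py <<'E'
def wrist():
    from plant import get_state, imaging
    from scipy.spatial.transform import Rotation as R
    s=get_state(); c=imaging.read_camera("wrist")
    T=np.eye(4); T[:3,:3]=R.from_quat(s["tcp_rot"]).as_matrix(); T[:3,3]=s["eef_pos"]
    c["extrinsics"]=T@c["mount"]
    return s,c
E
python3 - <<'E'
from h import *
s,c=wrist(); print(s["time"],s["eef_pos"],s["tcp_rot"],s["qpos"].round(3)); print(c["mount"].round(3).tolist())
cv2.imwrite("pics/w1.png",c["frame"]); np.savez("w1.npz",**c)
E
```

```text
0.1 [0.15744141 0.65581331 0.25504668] [ 1.17619821e-01  9.93058093e-01 -1.05659024e-03 -2.92676195e-04] [ 1.185  0.287  1.578  0.     1.279 -0.15 ]
[[0.0, 0.958, 0.285, 0.073], [1.0, -0.0, 0.0, 0.0], [0.0, 0.285, -0.958, -0.117], [0.0, 0.0, 0.0, 1.0]]
```

View pics/w1.png

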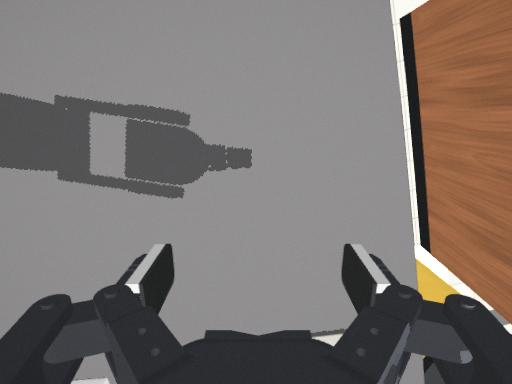

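The moves were refused, so the rows probably need every field. The picture only shows the bare bench at the start pose, with the jaws at (150,280) and (365,280).

Request:
{"fn": "jog_arm", "kwargs": {
  "increments": [
    {"dx": 1,"dy": -1,"dz": 0,"ax": 0,"ay": 0,"az": 0,"gripper": 1},
    {"dx": 1,"dy": -1,"dz": 0,"ax": 0,"ay": 0,"az": 0,"gripper": 1},
    {"dx": 1,"dy": -1,"dz": 0,"ax": 0,"ay": 0,"az": 0,"gripper": 1},
    {"dx": 1,"dy": -1,"dz": 0,"ax": 0,"ay": 0,"az": 0,"gripper": 1}
  ]
}}

```text
time: 0.55
eef_pos: [0.2799, 0.5336, 0.2558]
tcp_rot: [0.119, 0.993, -0.001, 0.0]
contact_force: [0.3, 0.5, -0.5]
opening: 1.002
finger_force: 0.0
```

Request:
{"fn": "jog_arm", "kwargs": {
  "increments": [
    {"dx": 1,"dy": -1,"dz": 0,"ax": 0,"ay": 0,"az": 0,"gripper": 1},
    {"dx": 1,"dy": -1,"dz": 0,"ax": 0,"ay": 0,"az": 0,"gripper": 1},
    {"dx": 1,"dy": -1,"dz": 0,"ax": 0,"ay": 0,"az": 0,"gripper": 1},
    {"dx": 1,"dy": -1,"dz": 0,"ax": 0,"ay": 0,"az": 0,"gripper": 1}
  ]
}}

```text
time: 0.95
eef_pos: [0.4, 0.4134, 0.2561]
tcp_rot: [0.119, 0.993, -0.001, 0.0]
contact_force: [0.3, 1.2, -0.9]
opening: 1.003
finger_force: 0.0
```

Request:
{"fn": "jog_arm", "kwargs": {
  "increments": [
    {"dx": 0.9,"dy": -1,"dz": 0.3,"ax": 0,"ay": 0,"az": 0,"gripper": 1},
    {"dx": 0.9,"dy": -1,"dz": 0.3,"ax": 0,"ay": 0,"az": 0,"gripper": 1},
    {"dx": 0.9,"dy": -1,"dz": 0.3,"ax": 0,"ay": 0,"az": 0,"gripper": 1},
    {"dx": 0.9,"dy": -1,"dz": 0.3,"ax": 0,"ay": 0,"az": 0,"gripper": 1}
  ]
}}

```text
time: 1.35
eef_pos: [0.5085, 0.2932, 0.2936]
tcp_rot: [0.12, 0.993, -0.0, 0.001]
contact_force: [-0.0, 0.4, -0.3]
opening: 1.0
finger_force: 0.0
```

Request:
{"fn": "jog_arm", "kwargs": {
  "increments": [
    {"dx": 0.5,"dy": -0.8,"dz": 0.2,"ax": 0,"ay": 0,"az": 0.2,"gripper": 1},
    {"dx": 0.5,"dy": -0.8,"dz": 0.2,"ax": 0,"ay": 0,"az": 0.2,"gripper": 1},
    {"dx": 0.5,"dy": -0.8,"dz": 0.2,"ax": 0,"ay": 0,"az": 0.2,"gripper": 1},
    {"dx": 0.5,"dy": -0.8,"dz": 0.2,"ax": 0,"ay": 0,"az": 0.2,"gripper": 1},
    {"dx": 0.5,"dy": -0.8,"dz": 0.2,"ax": 0,"ay": 0,"az": 0.2,"gripper": 1},
    {"dx": 0.5,"dy": -0.8,"dz": 0.2,"ax": 0,"ay": 0,"az": 0.2,"gripper": 1}
  ]
}}

```text
time: 1.95
eef_pos: [0.5646, 0.2015, 0.3155]
tcp_rot: [-0.04, 0.999, 0.0, -0.001]
contact_force: [-0.1, 0.3, 0.6]
opening: 1.004
finger_force: 0.0
```

Run:
```python
from h import *
s,c=wrist(); print(s["time"],s["eef_pos"],s["tcp_rot"],s["qpos"].round(3))
cv2.imwrite("pics/w2.png",c["frame"]); np.savez("w2.npz",**c)
```

```text
1.95 [0.56464208 0.20153608 0.31548288] [-3.97392718e-02  9.99209714e-01  1.60626839e-04 -8.43392549e-04] [ 1.740e-01  8.200e-02  1.703e+00  1.000e-03  1.358e+00 -1.477e+00]
```

View pics/w2.png

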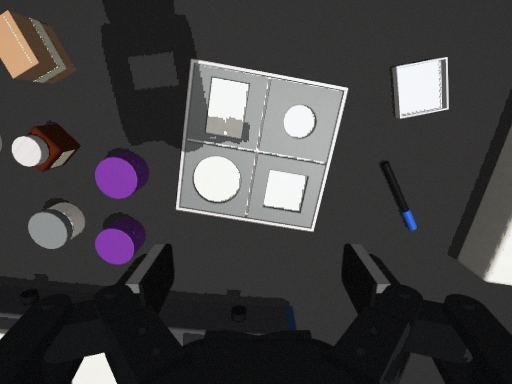

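The wrist view shows the tray: oblong (228,107, partly shaded), small round (300,122), big round (217,179) and square (286,190).

Run:
```python
from h import *
c=dict(np.load("w2.npz")); P=cloud(c); print("tray z",np.median(P[150:160,225:240,2]),"bench",np.median(P[260:280,230:290,2]))
g=c["frame"].min(2); m=(g>190).astype(np.uint8); m[:,:180]=0; m[:,345:]=0; m[235:]=0
k,l,st,ce=cv2.connectedComponentsWithStats(m)
for i in range(1,k):
    if st[i,4]<300: continue
    cn=max(cv2.findContours((l==i).astype(np.uint8),0,1)[0],key=cv2.contourArea)
    W=world(c,cn.reshape(-1,2),z=.008); r=cv2.minAreaRect((W[:,:2]*1000).astype(np.float32))
    print("floor",ce[i].round(),np.round(r[0],1),np.round(r[1],1),round(r[2],1))
# heights of everything in tray + jar brown corner
hsv=cv2.cvtColor(c["frame"],cv2.COLOR_BGR2HSV)
Q=P[120:175,10:85].reshape(-1,3); H=hsv[120:175,10:85].reshape(-1,3)
for n,sel in [("jar body top",(Q[:,2]>.044)&(Q[:,2]<.058)),("cap",Q[:,2]>.066)]:
    r=cv2.minAreaRect((Q[sel][:,:2]*1000).astype(np.float32)); print(n,sel.sum(),np.round(r[0],1),np.round(r[1],1),round(r[2],1))
```

```text
tray z 0.015112222202932207 bench -0.0007928928418739489
floor [273.  75.] [445.4 212.5] [205.    6.4] 84.7
floor [227.  99.] [484.5 153.2] [51.1 56.9] 85.0
floor [294. 186.] [611.3 249.8] [152.  298.3] 40.1
floor [298. 121.] [503.4 256.2] [43.8 44.3] 50.9
floor [216. 178.] [596.9 142.5] [68.7 67.9] 1.0
floor [284. 190.] [607.2 246.2] [55.8 56.4] 85.0
jar body top 547 [564.4 -95.2] [46.1 46.6] 47.1
cap 780 [539.7  42.3] [ 39.1 319.7] 10.1
```

Request:
{"fn": "jog_arm", "kwargs": {
  "increments": [
    {"dx": -0.5,"dy": -1,"dz": 0,"ax": 0,"ay": 0,"az": 0.14,"gripper": 1},
    {"dx": -0.5,"dy": -1,"dz": 0,"ax": 0,"ay": 0,"az": 0.14,"gripper": 1},
    {"dx": -0.5,"dy": -1,"dz": 0,"ax": 0,"ay": 0,"az": 0.14,"gripper": 1},
    {"dx": -0.5,"dy": -1,"dz": 0,"ax": 0,"ay": 0,"az": 0.14,"gripper": 1}
  ]
}}

```text
time: 2.4
eef_pos: [0.5039, 0.079, 0.3161]
tcp_rot: [-0.148, 0.989, -0.0, -0.0]
contact_force: [0.9, 0.7, 0.2]
opening: 0.998
finger_force: 0.0
```

Request:
{"fn": "jog_arm", "kwargs": {
  "increments": [
    {"dx": -0.1,"dy": -1,"dz": -0.5,"ax": 0,"ay": 0,"az": 0.14,"gripper": 1},
    {"dx": -0.1,"dy": -1,"dz": -0.5,"ax": 0,"ay": 0,"az": 0.14,"gripper": 1},
    {"dx": -0.1,"dy": -1,"dz": -0.5,"ax": 0,"ay": 0,"az": 0.14,"gripper": 1},
    {"dx": -0.1,"dy": -1,"dz": -0.5,"ax": 0,"ay": 0,"az": 0.14,"gripper": 1}
  ]
}}

```text
time: 2.8
eef_pos: [0.4921, -0.041, 0.253]
tcp_rot: [-0.255, 0.967, 0.001, -0.003]
contact_force: [0.0, 0.4, -1.8]
opening: 1.001
finger_force: 0.0
```

Request:
{"fn": "jog_arm", "kwargs": {
  "increments": [
    {"dx": -0.2,"dy": -0.3,"dz": -0.3,"ax": 0,"ay": 0,"az": 0,"gripper": 1},
    {"dx": -0.2,"dy": -0.3,"dz": -0.3,"ax": 0,"ay": 0,"az": 0,"gripper": 1},
    {"dx": -0.2,"dy": -0.3,"dz": -0.3,"ax": 0,"ay": 0,"az": 0,"gripper": 1}
  ]
}}

```text
time: 3.1
eef_pos: [0.4692, -0.0746, 0.2194]
tcp_rot: [-0.256, 0.967, 0.001, -0.001]
contact_force: [0.3, 0.8, 0.6]
opening: 0.996
finger_force: 0.0
```

```bash
cat >> h.py <<'E'
def blobs(c,zlo=.03,lim=80):
    """raised things seen: top face centre and box"""
    P=cloud(c); m=((P[...,2]>zlo)&(P[...,2]<.1)&(c["depth"]>.12)).astype(np.uint8)
    k,l,st,ce=cv2.connectedComponentsWithStats(m)
    for i in range(1,k):
        if st[i,4]<lim: continue
        Q=P[l==i]; zt=np.percentile(Q[:,2],95); T=Q[Q[:,2]>zt-.006]
        r=cv2.minAreaRect((T[:,:2]*1000).astype(np.float32))
        print("px",ce[i].round(),st[i,4],"ztop",zt.round(4),"rect",np.round(r[0],1),np.round(r[1],1),round(r[2],1),c["frame"][l==i].mean(0).round())
def pose(s):
    from scipy.spatial.transform import Rotation as R
    y=R.from_quat(s["tcp_rot"]).as_matrix()[:,1]
    print("t",s["time"],"tcp",(s["eef_pos"]*1000).round(1),"close dir",np.degrees(np.arctan2(y[1],y[0])).round(1),"q6",s["qpos"][5].round(2))
E
python3 - <<'E'
from h import *
s,c=wrist(); pose(s); blobs(c)
cv2.imwrite("pics/w3.png",c["frame"]); np.savez("w3.npz",**c)
E
```

```text
t 3.1 tcp [469.2 -74.6 219.4] close dir 119.7 q6 -2.46
px [18. 22.] 1427 ztop 0.068 rect [ 444.4 -340.3] [24.  10.3] 19.5 [168. 172. 175.]
px [138.  84.] 1308 ztop 0.0442 rect [ 444.1 -226.8] [51.4 51.8] 29.0 [194. 199. 202.]
px [  6. 140.] 490 ztop 0.0492 rect [ 564.3 -321.3] [25.7  8.4] 22.1 [18. 27. 53.]
px [251. 147.] 3124 ztop 0.0754 rect [439.1 -97.4] [63.9 40.1] 29.6 [145. 176. 203.]
px [197. 245.] 2158 ztop 0.0721 rect [564.3 -96.9] [39.7 39.1] 10.3 [143. 150. 168.]
px [ 39. 275.] 2293 ztop 0.0673 rect [ 685.8 -239. ] [48.4 52. ] 52.4 [122. 121. 115.]
px [264. 302.] 2022 ztop 0.0503 rect [596.3   8.4] [58.9 58.9] 64.8 [197.  79. 159.]
px [170. 314.] 484 ztop 0.05 rect [669.  -83.1] [39.  17.5] 59.1 [142. 143. 141.]
px [ 92. 374.] 680 ztop 0.0563 rect [ 808.2 -140.2] [18.1 27.8] 0.8 [30. 28. 28.]
```

View pics/w3.png

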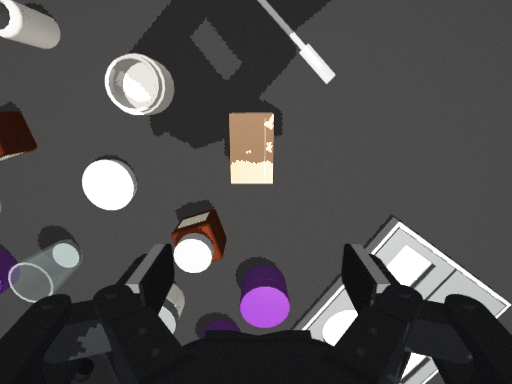

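The carton is at px (251,147), and its measured top of 63.9 x 40.1 mm at z 75 mm matches. The jar is at (197,245), the open pot (138,84) and a purple pot (264,302). Descending on the carton.

Request:
{"fn": "jog_arm", "kwargs": {
  "increments": [
    {"dx": -0.25,"dy": -0.19,"dz": -0.4,"ax": 0,"ay": 0,"az": 0,"gripper": 1},
    {"dx": -0.25,"dy": -0.19,"dz": -0.7,"ax": 0,"ay": 0,"az": 0,"gripper": 1},
    {"dx": -0.25,"dy": -0.19,"dz": -0.9,"ax": 0,"ay": 0,"az": 0,"gripper": 1},
    {"dx": -0.25,"dy": -0.19,"dz": -0.9,"ax": 0,"ay": 0,"az": 0,"gripper": 1},
    {"dx": -0.25,"dy": -0.19,"dz": -0.9,"ax": 0,"ay": 0,"az": 0,"gripper": 1}
  ]
}}

```text
time: 3.65
eef_pos: [0.4414, -0.0981, 0.114]
tcp_rot: [-0.257, 0.966, -0.001, 0.001]
contact_force: [-0.1, -0.2, 1.3]
opening: 1.001
finger_force: 0.0
```

Request:
{"fn": "jog_arm", "kwargs": {
  "increments": [
    {"dx": 0,"dy": 0,"dz": -0.25,"ax": 0,"ay": 0,"az": 0,"gripper": 1},
    {"dx": 0,"dy": 0,"dz": -0.5,"ax": 0,"ay": 0,"az": 0,"gripper": 1},
    {"dx": 0,"dy": 0,"dz": -0.5,"ax": 0,"ay": 0,"az": 0,"gripper": 1},
    {"dx": 0,"dy": 0,"dz": -0.5,"ax": 0,"ay": 0,"az": 0,"gripper": 1}
  ]
}}

```text
time: 4.05
eef_pos: [0.4413, -0.0987, 0.0543]
tcp_rot: [-0.257, 0.967, -0.001, 0.001]
contact_force: [-0.7, -0.3, 0.3]
opening: 1.001
finger_force: 0.0
```

Request:
{"fn": "jog_arm", "kwargs": {
  "increments": [
    {"dx": 0,"dy": 0,"dz": 0,"ax": 0,"ay": 0,"az": 0,"gripper": -1},
    {"dx": 0,"dy": 0,"dz": 0,"ax": 0,"ay": 0,"az": 0,"gripper": -1},
    {"dx": 0,"dy": 0,"dz": 0,"ax": 0,"ay": 0,"az": 0,"gripper": -1},
    {"dx": 0,"dy": 0,"dz": 0,"ax": 0,"ay": 0,"az": 0,"gripper": -1},
    {"dx": 0,"dy": 0,"dz": 0,"ax": 0,"ay": 0,"az": 0,"gripper": -1},
    {"dx": 0,"dy": 0,"dz": 0,"ax": 0,"ay": 0,"az": 0,"gripper": -1},
    {"dx": 0,"dy": 0,"dz": 0,"ax": 0,"ay": 0,"az": 0,"gripper": -1},
    {"dx": 0,"dy": 0,"dz": 0,"ax": 0,"ay": 0,"az": 0,"gripper": -1}
  ],
  "force": 40
}}

```text
time: 4.85
eef_pos: [0.4406, -0.0989, 0.0537]
tcp_rot: [-0.256, 0.967, -0.001, 0.001]
contact_force: [-0.8, 0.6, 6.6]
opening: 0.468
finger_force: 42.1
```

Request:
{"fn": "jog_arm", "kwargs": {
  "increments": [
    {"dx": 0,"dy": 0,"dz": 0.15,"ax": 0,"ay": 0,"az": 0,"gripper": -1},
    {"dx": 0,"dy": 0,"dz": 0.35,"ax": 0,"ay": 0,"az": 0,"gripper": -1},
    {"dx": 0,"dy": 0,"dz": 0.5,"ax": 0,"ay": 0,"az": 0,"gripper": -1},
    {"dx": 0,"dy": 0,"dz": 0.5,"ax": 0,"ay": 0,"az": 0,"gripper": -1}
  ]
}}

```text
time: 5.25
eef_pos: [0.4412, -0.0992, 0.1146]
tcp_rot: [-0.256, 0.967, -0.002, 0.002]
contact_force: [0.4, 0.4, -1.8]
opening: 0.464
finger_force: 41.1
```

Request:
{"fn": "jog_arm", "kwargs": {
  "increments": [
    {"dx": 0.05,"dy": 0.2,"dz": 0,"ax": 0,"ay": 0,"az": -0.05,"gripper": -1},
    {"dx": 0.1,"dy": 0.45,"dz": 0,"ax": 0,"ay": 0,"az": -0.1,"gripper": -1},
    {"dx": 0.15,"dy": 0.7,"dz": 0,"ax": 0,"ay": 0,"az": -0.15,"gripper": -1},
    {"dx": 0.2,"dy": 1,"dz": 0,"ax": 0,"ay": 0,"az": -0.2,"gripper": -1}
  ]
}}

```text
time: 5.65
eef_pos: [0.4628, 0.0223, 0.1108]
tcp_rot: [-0.1, 0.995, 0.0, -0.001]
contact_force: [1.0, -0.2, -1.6]
opening: 0.463
finger_force: 41.1
```

Request:
{"fn": "jog_arm", "kwargs": {
  "increments": [
    {"dx": 0.05,"dy": 0.3,"dz": 0,"ax": 0,"ay": 0,"az": -0.05,"gripper": -1},
    {"dx": 0.1,"dy": 0.6,"dz": 0,"ax": 0,"ay": 0,"az": -0.1,"gripper": -1},
    {"dx": 0.15,"dy": 0.8,"dz": 0,"ax": 0,"ay": 0,"az": -0.15,"gripper": -1},
    {"dx": 0.2,"dy": 1,"dz": 0,"ax": 0,"ay": 0,"az": -0.187,"gripper": -1}
  ]
}}

```text
time: 6.05
eef_pos: [0.4865, 0.1428, 0.1104]
tcp_rot: [0.046, 0.999, -0.0, -0.001]
contact_force: [-0.1, -0.5, -1.3]
opening: 0.463
finger_force: 41.1
```

Request:
{"fn": "jog_arm", "kwargs": {
  "increments": [
    {"dx": 0.04,"dy": 0.095,"dz": 0,"ax": 0,"ay": 0,"az": 0,"gripper": -1},
    {"dx": 0.04,"dy": 0.095,"dz": 0,"ax": 0,"ay": 0,"az": 0,"gripper": -1},
    {"dx": 0.04,"dy": 0.095,"dz": 0,"ax": 0,"ay": 0,"az": 0,"gripper": -1}
  ]
}}

```text
time: 6.35
eef_pos: [0.4919, 0.1523, 0.1115]
tcp_rot: [0.044, 0.999, -0.0, -0.001]
contact_force: [-0.1, -0.6, -1.7]
opening: 0.464
finger_force: 41.1
```

Run:
```python
from h import *
s,c=wrist(); pose(s); blobs(c)
cv2.imwrite("pics/w4.png",c["frame"]); np.savez("w4.npz",**c)
```

```text
t 6.35 tcp [491.9 152.3 111.5] close dir 84.9 q6 -1.38
px [258. 188.] 1564 ztop 0.0986 rect [459.3 155.7] [40.5  1.9] 84.9 [123. 144. 156.]
px [  3. 317.] 176 ztop 0.0394 rect [569.7 -70.7] [ 7.  24.3] 68.7 [56. 70. 93.]
px [115. 331.] 97 ztop 0.049 rect [577.8  29. ] [4.  6.8] 25.4 [113.  45.  88.]
```

View pics/w4.png

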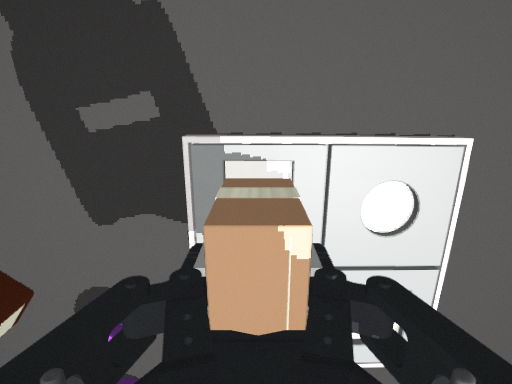

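The carton is straight over its recess: the recess edge runs from px (225,160) to (292,160) with the carton centred at 258. Lowering it.

Request:
{"fn": "jog_arm", "kwargs": {
  "increments": [
    {"dx": 0.005,"dy": 0,"dz": -0.15,"ax": 0,"ay": 0,"az": 0,"gripper": -1},
    {"dx": 0.005,"dy": 0,"dz": -0.28,"ax": 0,"ay": 0,"az": 0,"gripper": -1},
    {"dx": 0.005,"dy": 0,"dz": -0.36,"ax": 0,"ay": 0,"az": 0,"gripper": -1},
    {"dx": 0.005,"dy": 0,"dz": -0.39,"ax": 0,"ay": 0,"az": 0,"gripper": -1},
    {"dx": 0.005,"dy": 0,"dz": -0.39,"ax": 0,"ay": 0,"az": 0,"gripper": -1}
  ]
}}

```text
time: 6.9
eef_pos: [0.4928, 0.1524, 0.0651]
tcp_rot: [0.045, 0.999, -0.0, -0.0]
contact_force: [0.4, 0.2, -1.8]
opening: 0.462
finger_force: 41.1
```

Request:
{"fn": "jog_arm", "kwargs": {
  "increments": [
    {"dx": 0,"dy": 0,"dz": -0.01,"ax": 0,"ay": 0,"az": 0,"gripper": -1},
    {"dx": 0,"dy": 0,"dz": -0.02,"ax": 0,"ay": 0,"az": 0,"gripper": -1},
    {"dx": 0,"dy": 0,"dz": -0.02,"ax": 0,"ay": 0,"az": 0,"gripper": -1}
  ]
}}

```text
time: 7.2
eef_pos: [0.4933, 0.153, 0.0635]
tcp_rot: [0.045, 0.999, 0.0, 0.0]
contact_force: [-0.3, -0.2, -2.0]
opening: 0.462
finger_force: 41.1
```

Request:
{"fn": "jog_arm", "kwargs": {
  "increments": [
    {"dx": 0,"dy": 0,"dz": -0.01,"ax": 0,"ay": 0,"az": 0,"gripper": -1},
    {"dx": 0,"dy": 0,"dz": -0.015,"ax": 0,"ay": 0,"az": 0,"gripper": -1},
    {"dx": 0,"dy": 0,"dz": -0.015,"ax": 0,"ay": 0,"az": 0,"gripper": -1}
  ]
}}

```text
time: 7.5
eef_pos: [0.4932, 0.153, 0.0617]
tcp_rot: [0.045, 0.999, -0.0, 0.0]
contact_force: [-1.0, -0.2, 0.7]
opening: 0.464
finger_force: 41.3
```

Contact was felt at the seated height. Releasing, lifting and going to the pot.

Request:
{"fn": "jog_arm", "kwargs": {
  "increments": [
    {"dx": 0,"dy": 0,"dz": 0,"ax": 0,"ay": 0,"az": 0,"gripper": 0.5},
    {"dx": 0,"dy": 0,"dz": 0,"ax": 0,"ay": 0,"az": 0,"gripper": 1},
    {"dx": 0,"dy": 0,"dz": 0,"ax": 0,"ay": 0,"az": 0,"gripper": 1},
    {"dx": 0,"dy": 0,"dz": 0,"ax": 0,"ay": 0,"az": 0,"gripper": 1},
    {"dx": 0,"dy": 0,"dz": 0.2,"ax": 0,"ay": 0,"az": 0,"gripper": 1},
    {"dx": 0,"dy": 0,"dz": 0.5,"ax": 0,"ay": 0,"az": 0,"gripper": 1},
    {"dx": 0,"dy": 0,"dz": 0.9,"ax": 0,"ay": 0,"az": 0,"gripper": 1},
    {"dx": 0,"dy": 0,"dz": 1,"ax": 0,"ay": 0,"az": 0,"gripper": 1}
  ]
}}

```text
time: 8.3
eef_pos: [0.4961, 0.1533, 0.1874]
tcp_rot: [0.045, 0.999, 0.001, 0.005]
contact_force: [0.8, -0.0, 1.1]
opening: 1.002
finger_force: 0.0
```

Request:
{"fn": "jog_arm", "kwargs": {
  "increments": [
    {"dx": 0.55,"dy": -0.7,"dz": 0.1,"ax": 0,"ay": 0,"az": 0.1,"gripper": 1},
    {"dx": 0.55,"dy": -0.7,"dz": 0.1,"ax": 0,"ay": 0,"az": 0.1,"gripper": 1},
    {"dx": 0.55,"dy": -0.7,"dz": 0.1,"ax": 0,"ay": 0,"az": 0.1,"gripper": 1}
  ]
}}

```text
time: 8.6
eef_pos: [0.5619, 0.0656, 0.1945]
tcp_rot: [-0.032, 0.999, -0.001, 0.002]
contact_force: [0.8, 0.4, 0.3]
opening: 1.001
finger_force: 0.0
```

Request:
{"fn": "jog_arm", "kwargs": {
  "increments": [
    {"dx": 0.55,"dy": -0.7,"dz": 0,"ax": 0,"ay": 0,"az": 0.1,"gripper": 1},
    {"dx": 0.55,"dy": -0.7,"dz": 0,"ax": 0,"ay": 0,"az": 0.1,"gripper": 1},
    {"dx": 0.55,"dy": -0.7,"dz": 0,"ax": 0,"ay": 0,"az": 0.1,"gripper": 1}
  ]
}}

```text
time: 8.9
eef_pos: [0.627, -0.0187, 0.1927]
tcp_rot: [-0.11, 0.994, -0.001, 0.0]
contact_force: [-0.3, 0.6, 0.2]
opening: 1.001
finger_force: 0.0
```

Request:
{"fn": "jog_arm", "kwargs": {
  "increments": [
    {"dx": 0.5,"dy": -0.7,"dz": 0,"ax": 0,"ay": 0,"az": 0.1,"gripper": 1},
    {"dx": 0.5,"dy": -0.7,"dz": 0,"ax": 0,"ay": 0,"az": 0.1,"gripper": 1},
    {"dx": 0.5,"dy": -0.7,"dz": 0,"ax": 0,"ay": 0,"az": 0.1,"gripper": 1},
    {"dx": 0.5,"dy": -0.7,"dz": 0,"ax": 0,"ay": 0,"az": 0.1,"gripper": 1}
  ]
}}

```text
time: 9.3
eef_pos: [0.6846, -0.0993, 0.1919]
tcp_rot: [-0.189, 0.982, 0.001, -0.001]
contact_force: [-0.4, 0.3, 0.3]
opening: 1.0
finger_force: 0.0
```

Run:
```python
from h import *
from plant import imaging
s,c=wrist(); pose(s); blobs(c)
cv2.imwrite("pics/w5.png",c["frame"]); np.savez("w5.npz",**c)
t=imaging.read_camera("top"); blobs(t)
```

```text
t 9.3 tcp [684.6 -99.3 191.9] close dir 111.7 q6 -2.24
px [312.  62.] 3403 ztop 0.0725 rect [564.7 -96.3] [38.8 39.1] 10.1 [179. 185. 203.]
px [105. 139.] 2733 ztop 0.0679 rect [ 687.8 -238.3] [50.4 51.7] 41.5 [161. 162. 153.]
px [400. 144.] 3665 ztop 0.0507 rect [597.2   8.2] [59.3 58.9] 58.7 [225. 111. 202.]
px [ 27. 174.] 3121 ztop 0.0503 rect [ 755.2 -308.8] [59.8 48.2] 5.7 [202.  81. 167.]
px [256. 188.] 3130 ztop 0.0504 rect [684.5 -99.6] [58.8 59. ] 89.3 [217. 217. 216.]
px [339. 234.] 2441 ztop 0.0504 rect [700.3  -2.6] [54.4 58.9] 53.5 [220. 110. 197.]
px [ 93. 275.] 2225 ztop 0.0797 rect [ 829.4 -216.5] [31.4 45. ] 1.2 [66. 62. 62.]
px [230. 315.] 5750 ztop 0.0797 rect [829.  -92.7] [104.   31.1] 89.6 [55. 52. 52.]
px [421. 372.] 897 ztop 0.0765 rect [814.8 137.8] [ 5.8 40.1] 6.5 [46. 43. 43.]
px [260.  71.] 288 ztop 0.0831 rect [909.4 -64.6] [105.9  20.5] 0.1 [100. 100. 102.]
px [318.  89.] 318 ztop 0.0829 rect [ 872.8 -225.3] [ 83.9 157.7] 55.9 [87. 86. 89.]
px [190. 100.] 1845 ztop 0.0829 rect [888.2 122.7] [324.6 153. ] 89.7 [74. 69. 68.]
px [399.  85.] 2691 ztop 0.0839
[... 369 characters left out ...]
76. ] 0.8 [164. 168. 169.]
px [465. 179.] 536 ztop 0.0972 rect [ 607.7 -619.6] [98.4  5.8] 0.7 [ 73.  89. 102.]
px [230. 187.] 132 ztop 0.053 rect [601.2  26.5] [22.5 52.2] 65.3 [182.  87. 156.]
px [366. 196.] 331 ztop 0.0644 rect [ 569.6 -345.5] [35.3 32.3] 87.7 [27. 42. 77.]
px [458. 218.] 462 ztop 0.0967 rect [ 498.6 -593.4] [ 5.4 89.7] 88.0 [56. 62. 64.]
px [182. 229.] 436 ztop 0.0859 rect [491.6 152.8] [40.6 62. ] 86.6 [134. 173. 206.]
px [323. 242.] 158 ztop 0.0465 rect [ 445.  -227.2] [51.7 51.9] 39.7 [158. 161. 164.]
px [369. 241.] 158 ztop 0.0825 rect [ 445.6 -347.4] [20.6 21.1] 87.6 [141. 147. 151.]
px [468. 257.] 581 ztop 0.097 rect [ 391.6 -614.7] [ 21.3 101.2] 79.0 [69. 85. 98.]
```

View pics/w5.png

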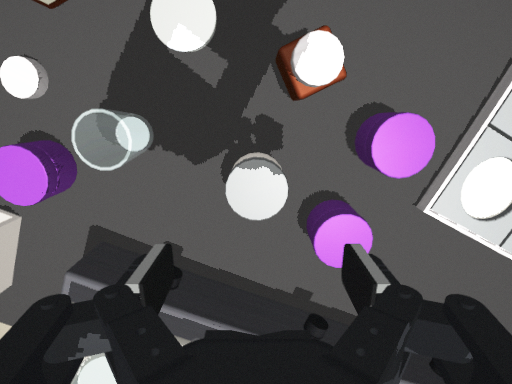

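The pot is at px (256,188), directly under the TCP (measured 684.5,-99.6, top at 50 mm, diameter 59). The nearest purple pot, at (341,237), is clear of the fingers. The top view shows the carton seated (+8 mm).

Request:
{"fn": "jog_arm", "kwargs": {
  "increments": [
    {"dx": 0,"dy": 0,"dz": -0.4,"ax": 0,"ay": 0,"az": 0,"gripper": 1},
    {"dx": 0,"dy": 0,"dz": -0.7,"ax": 0,"ay": 0,"az": 0,"gripper": 1},
    {"dx": 0,"dy": 0,"dz": -0.8,"ax": 0,"ay": 0,"az": 0,"gripper": 1},
    {"dx": 0,"dy": 0,"dz": -0.8,"ax": 0,"ay": 0,"az": 0,"gripper": 1}
  ]
}}

```text
time: 9.8
eef_pos: [0.6829, -0.0972, 0.0948]
tcp_rot: [-0.19, 0.982, 0.001, -0.002]
contact_force: [0.4, 0.2, 0.2]
opening: 1.002
finger_force: 0.0
```

Request:
{"fn": "jog_arm", "kwargs": {
  "increments": [
    {"dx": 0,"dy": 0,"dz": -0.25,"ax": 0,"ay": 0,"az": 0,"gripper": 1},
    {"dx": 0,"dy": 0,"dz": -0.48,"ax": 0,"ay": 0,"az": 0,"gripper": 1},
    {"dx": 0,"dy": 0,"dz": -0.48,"ax": 0,"ay": 0,"az": 0,"gripper": 1},
    {"dx": 0,"dy": 0,"dz": -0.48,"ax": 0,"ay": 0,"az": 0,"gripper": 1}
  ]
}}

```text
time: 10.2
eef_pos: [0.6861, -0.0989, 0.0418]
tcp_rot: [-0.19, 0.982, -0.0, 0.001]
contact_force: [-0.1, -0.3, 1.0]
opening: 1.001
finger_force: 0.0
```

Request:
{"fn": "jog_arm", "kwargs": {
  "increments": [
    {"dx": 0,"dy": 0,"dz": 0,"ax": 0,"ay": 0,"az": 0,"gripper": -1},
    {"dx": 0,"dy": 0,"dz": 0,"ax": 0,"ay": 0,"az": 0,"gripper": -1},
    {"dx": 0,"dy": 0,"dz": 0,"ax": 0,"ay": 0,"az": 0,"gripper": -1},
    {"dx": 0,"dy": 0,"dz": 0,"ax": 0,"ay": 0,"az": 0,"gripper": -1},
    {"dx": 0,"dy": 0,"dz": 0,"ax": 0,"ay": 0,"az": 0,"gripper": -1},
    {"dx": 0,"dy": 0,"dz": 0,"ax": 0,"ay": 0,"az": 0,"gripper": -1}
  ],
  "force": 40
}}

```text
time: 10.8
eef_pos: [0.6869, -0.0995, 0.0429]
tcp_rot: [-0.19, 0.982, -0.001, 0.002]
contact_force: [-1.0, 0.4, 7.3]
opening: 0.689
finger_force: 43.4
```

Request:
{"fn": "jog_arm", "kwargs": {
  "increments": [
    {"dx": 0,"dy": 0,"dz": 0.15,"ax": 0,"ay": 0,"az": 0,"gripper": -1},
    {"dx": 0,"dy": 0,"dz": 0.4,"ax": 0,"ay": 0,"az": 0,"gripper": -1},
    {"dx": 0,"dy": 0,"dz": 0.65,"ax": 0,"ay": 0,"az": 0,"gripper": -1},
    {"dx": 0,"dy": 0,"dz": 0.8,"ax": 0,"ay": 0,"az": 0,"gripper": -1},
    {"dx": 0,"dy": 0,"dz": 0.8,"ax": 0,"ay": 0,"az": 0,"gripper": -1}
  ]
}}

```text
time: 11.3
eef_pos: [0.6872, -0.0997, 0.1406]
tcp_rot: [-0.19, 0.982, -0.002, 0.003]
contact_force: [0.7, -0.6, -1.0]
opening: 0.687
finger_force: 43.4
```

Request:
{"fn": "jog_arm", "kwargs": {
  "increments": [
    {"dx": -0.08,"dy": 0.2,"dz": 0,"ax": 0,"ay": 0,"az": -0.04,"gripper": -1},
    {"dx": -0.16,"dy": 0.45,"dz": 0,"ax": 0,"ay": 0,"az": -0.07,"gripper": -1},
    {"dx": -0.25,"dy": 0.7,"dz": 0,"ax": 0,"ay": 0,"az": -0.1,"gripper": -1}
  ]
}}

```text
time: 11.6
eef_pos: [0.6535, -0.0144, 0.1336]
tcp_rot: [-0.11, 0.994, 0.001, -0.002]
contact_force: [0.2, 0.3, -0.9]
opening: 0.688
finger_force: 43.5
```

Request:
{"fn": "jog_arm", "kwargs": {
  "increments": [
    {"dx": -0.08,"dy": 0.24,"dz": 0,"ax": 0,"ay": 0,"az": -0.04,"gripper": -1},
    {"dx": -0.16,"dy": 0.47,"dz": 0,"ax": 0,"ay": 0,"az": -0.07,"gripper": -1},
    {"dx": -0.25,"dy": 0.7,"dz": 0,"ax": 0,"ay": 0,"az": -0.1,"gripper": -1}
  ]
}}

```text
time: 11.9
eef_pos: [0.6234, 0.07, 0.1337]
tcp_rot: [-0.033, 0.999, 0.0, -0.002]
contact_force: [-0.1, 0.5, -1.6]
opening: 0.687
finger_force: 43.5
```

Request:
{"fn": "jog_arm", "kwargs": {
  "increments": [
    {"dx": -0.08,"dy": 0.24,"dz": 0,"ax": 0,"ay": 0,"az": -0.04,"gripper": -1},
    {"dx": -0.16,"dy": 0.46,"dz": 0,"ax": 0,"ay": 0,"az": -0.07,"gripper": -1},
    {"dx": -0.25,"dy": 0.62,"dz": 0,"ax": 0,"ay": 0,"az": -0.097,"gripper": -1},
    {"dx": -0.25,"dy": 0.62,"dz": 0,"ax": 0,"ay": 0,"az": -0.097,"gripper": -1},
    {"dx": -0.25,"dy": 0.62,"dz": 0,"ax": 0,"ay": 0,"az": -0.097,"gripper": -1}
  ]
}}

```text
time: 12.4
eef_pos: [0.5942, 0.1434, 0.1343]
tcp_rot: [0.042, 0.999, -0.0, -0.001]
contact_force: [-0.3, -0.1, -2.0]
opening: 0.691
finger_force: 43.5
```

Run:
```python
from h import *
s,c=wrist(); pose(s)
cv2.imwrite("pics/w6.png",c["frame"])
```

```text
t 12.4 tcp [594.2 143.4 134.3] close dir 85.2 q6 -1.42
```

View pics/w6.png

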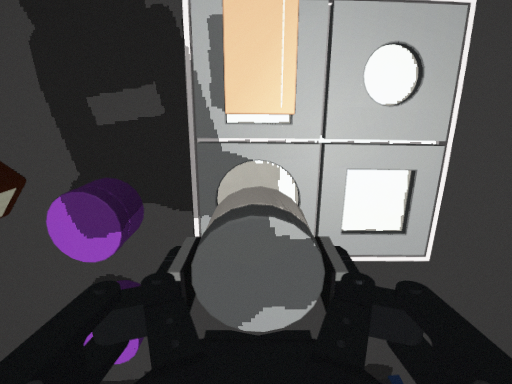

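The pot hangs over the big round recess (recess edge around px (258,165), pot centred at 258); the carton sits in its own. Lowering with a small x correction.

Request:
{"fn": "jog_arm", "kwargs": {
  "increments": [
    {"dx": 0.02,"dy": -0.005,"dz": -0.2,"ax": 0,"ay": 0,"az": 0,"gripper": -1},
    {"dx": 0.02,"dy": -0.005,"dz": -0.4,"ax": 0,"ay": 0,"az": 0,"gripper": -1},
    {"dx": 0.02,"dy": -0.005,"dz": -0.55,"ax": 0,"ay": 0,"az": 0,"gripper": -1},
    {"dx": 0.02,"dy": -0.005,"dz": -0.63,"ax": 0,"ay": 0,"az": 0,"gripper": -1},
    {"dx": 0.02,"dy": -0.005,"dz": -0.66,"ax": 0,"ay": 0,"az": 0,"gripper": -1},
    {"dx": 0.02,"dy": -0.005,"dz": -0.66,"ax": 0,"ay": 0,"az": 0,"gripper": -1}
  ]
}}

```text
time: 13.05
eef_pos: [0.5977, 0.1422, 0.0564]
tcp_rot: [0.043, 0.999, -0.0, -0.0]
contact_force: [0.7, -0.4, -1.9]
opening: 0.689
finger_force: 43.5
```

Request:
{"fn": "jog_arm", "kwargs": {
  "increments": [
    {"dx": 0,"dy": 0,"dz": -0.01,"ax": 0,"ay": 0,"az": 0,"gripper": -1},
    {"dx": 0,"dy": 0,"dz": -0.02,"ax": 0,"ay": 0,"az": 0,"gripper": -1},
    {"dx": 0,"dy": 0,"dz": -0.02,"ax": 0,"ay": 0,"az": 0,"gripper": -1}
  ]
}}

```text
time: 13.35
eef_pos: [0.5978, 0.1428, 0.0548]
tcp_rot: [0.042, 0.999, 0.0, 0.001]
contact_force: [0.0, -0.5, -1.0]
opening: 0.694
finger_force: 43.5
```

Request:
{"fn": "jog_arm", "kwargs": {
  "increments": [
    {"dx": 0,"dy": 0,"dz": -0.01,"ax": 0,"ay": 0,"az": 0,"gripper": -1},
    {"dx": 0,"dy": 0,"dz": -0.02,"ax": 0,"ay": 0,"az": 0,"gripper": -1},
    {"dx": 0,"dy": 0,"dz": -0.02,"ax": 0,"ay": 0,"az": 0,"gripper": -1}
  ]
}}

```text
time: 13.65
eef_pos: [0.5973, 0.1427, 0.0515]
tcp_rot: [0.042, 0.999, -0.0, -0.0]
contact_force: [-0.3, 0.5, -0.8]
opening: 0.693
finger_force: 43.5
```

Request:
{"fn": "jog_arm", "kwargs": {
  "increments": [
    {"dx": 0,"dy": 0,"dz": -0.01,"ax": 0,"ay": 0,"az": 0,"gripper": -1},
    {"dx": 0,"dy": 0,"dz": -0.01,"ax": 0,"ay": 0,"az": 0,"gripper": -1},
    {"dx": 0,"dy": 0,"dz": -0.01,"ax": 0,"ay": 0,"az": 0,"gripper": -1}
  ]
}}

```text
time: 13.95
eef_pos: [0.5976, 0.1428, 0.051]
tcp_rot: [0.042, 0.999, 0.0, 0.0]
contact_force: [-2.7, 0.1, 3.1]
opening: 0.69
finger_force: 43.7
```

Seated. Releasing, lifting and going to the jar.

Request:
{"fn": "jog_arm", "kwargs": {
  "increments": [
    {"dx": 0,"dy": 0,"dz": 0,"ax": 0,"ay": 0,"az": 0,"gripper": 0.7},
    {"dx": 0,"dy": 0,"dz": 0,"ax": 0,"ay": 0,"az": 0,"gripper": 1},
    {"dx": 0,"dy": 0,"dz": 0,"ax": 0,"ay": 0,"az": 0,"gripper": 1},
    {"dx": 0,"dy": 0,"dz": 0,"ax": 0,"ay": 0,"az": 0,"gripper": 1},
    {"dx": 0,"dy": 0,"dz": 0.2,"ax": 0,"ay": 0,"az": 0,"gripper": 1},
    {"dx": 0,"dy": 0,"dz": 0.5,"ax": 0,"ay": 0,"az": 0,"gripper": 1},
    {"dx": 0,"dy": 0,"dz": 0.9,"ax": 0,"ay": 0,"az": 0,"gripper": 1},
    {"dx": 0,"dy": 0,"dz": 1,"ax": 0,"ay": 0,"az": 0,"gripper": 1}
  ]
}}

```text
time: 14.75
eef_pos: [0.6007, 0.143, 0.1772]
tcp_rot: [0.042, 0.999, 0.001, 0.005]
contact_force: [-0.1, -0.8, 0.5]
opening: 0.996
finger_force: 0.0
```

Request:
{"fn": "jog_arm", "kwargs": {
  "increments": [
    {"dx": -0.14,"dy": -1,"dz": 0.15,"ax": 0,"ay": 0,"az": -0.21,"gripper": 1},
    {"dx": -0.14,"dy": -1,"dz": 0.15,"ax": 0,"ay": 0,"az": -0.21,"gripper": 1},
    {"dx": -0.14,"dy": -1,"dz": 0.15,"ax": 0,"ay": 0,"az": -0.21,"gripper": 1}
  ]
}}

```text
time: 15.05
eef_pos: [0.5803, 0.0199, 0.1891]
tcp_rot: [0.208, 0.978, -0.0, 0.001]
contact_force: [0.4, 0.7, 0.4]
opening: 1.003
finger_force: 0.0
```

Request:
{"fn": "jog_arm", "kwargs": {
  "increments": [
    {"dx": -0.14,"dy": -1,"dz": 0,"ax": 0,"ay": 0,"az": -0.21,"gripper": 1},
    {"dx": -0.14,"dy": -1,"dz": 0,"ax": 0,"ay": 0,"az": -0.21,"gripper": 1},
    {"dx": -0.14,"dy": -1,"dz": 0,"ax": 0,"ay": 0,"az": -0.21,"gripper": 1},
    {"dx": -0.14,"dy": -1,"dz": 0,"ax": 0,"ay": 0,"az": -0.21,"gripper": 1}
  ]
}}

```text
time: 15.45
eef_pos: [0.5633, -0.1002, 0.1881]
tcp_rot: [0.366, 0.931, -0.0, -0.0]
contact_force: [-0.6, 0.2, -0.7]
opening: 1.001
finger_force: 0.0
```

Run:
```python
from h import *
from plant import imaging
s,c=wrist(); pose(s); blobs(c)
P=cloud(c); near=np.hypot(P[...,0]-.5645,P[...,1]+.0965)<.045
Q=P[near&(P[...,2]>.046)&(P[...,2]<.056)]
r=cv2.minAreaRect((Q[:,:2]*1000).astype(np.float32)); print("body",len(Q),r)
cv2.imwrite("pics/w7.png",c["frame"])
print("top"); t=imaging.read_camera("top"); blobs(t)
```

```text
t 15.45 tcp [ 563.3 -100.2  188.1] close dir 47.1 q6 -1.17
px [484.  32.] 3445 ztop 0.0584 rect [592.5 128.6] [32.7 50.6] 59.0 [186. 188. 187.]
px [371. 136.] 3764 ztop 0.0505 rect [596.7   8.9] [58.9 57.7] 47.5 [240. 138. 226.]
px [ 82. 186.] 1540 ztop 0.0441 rect [ 445.  -226.9] [52.1 51.6] 4.6 [213. 217. 220.]
px [261. 188.] 2604 ztop 0.0722 rect [564.2 -96.2] [39. 39.] 82.1 [169. 177. 200.]
px [426. 221.] 3182 ztop 0.0503 rect [7.011e+02 2.000e-01] [59.9 58.6] 39.7 [220. 101. 195.]
px [ 15. 265.] 1091 ztop 0.0671 rect [ 454.2 -341.9] [ 9.2 24.6] 40.4 [204. 209. 212.]
px [496. 292.] 1823 ztop 0.0788 rect [821.7  -6.3] [15.2 29.6] 55.4 [49. 47. 46.]
px [245. 328.] 283 ztop 0.0462 rect [ 674.4 -220.9] [28.5  5.8] 36.7 [211. 212. 203.]
px [ 97. 358.] 152 ztop 0.0639 rect [ 580.8 -357. ] [22.9  7.9] 40.5 [25. 40. 86.]
px [421. 371.] 944 ztop 0.0798 rect [ 819.9 -101.3] [47.8 29.9] 48.8 [78. 74. 74.]
body 735 ((563.9886474609375, -95.98654174804688), (46.05019760131836, 44.900875091552734), 47.229881286621094)
top
px [231.  98.] 3246 ztop 0.0827 rect [887.4  23.2] [523.7 152.7] 89.6 [7
[... 509 characters left out ...]
  7.1] 0.8 [ 73.  89. 102.]
px [235. 189.] 381 ztop 0.0528 rect [596.5   8.6] [57.  57.2] 88.6 [187.  87. 159.]
px [186. 191.] 388 ztop 0.0611 rect [594.1 142.9] [57.6 55.6] 24.4 [159. 162. 163.]
px [366. 196.] 332 ztop 0.0647 rect [ 569.5 -345.6] [35.8 32.4] 87.8 [27. 42. 76.]
px [458. 218.] 458 ztop 0.097 rect [ 498.6 -594.2] [ 4.2 89.8] 88.2 [56. 62. 64.]
px [182. 229.] 433 ztop 0.0862 rect [491.6 152.5] [40.7 61.5] 84.7 [134. 173. 207.]
px [323. 242.] 155 ztop 0.0459 rect [ 444.8 -228.3] [51.9 51.4] 89.1 [143. 148. 153.]
px [369. 241.] 159 ztop 0.0815 rect [ 445.6 -347.6] [20.5 21.2] 88.4 [141. 146. 151.]
px [468. 257.] 578 ztop 0.097 rect [ 392.4 -616.1] [ 25.7 102.4] 76.1 [69. 85. 98.]
```

View pics/w7.png

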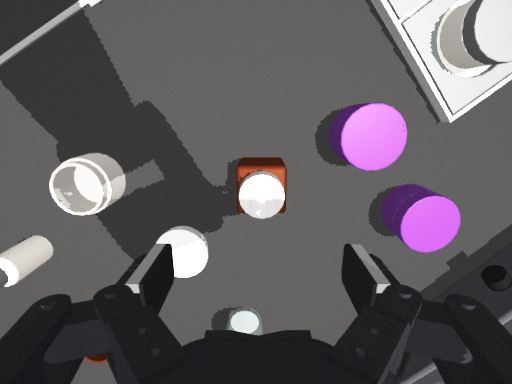

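The jar is at px (262,188), aligned with the jaws at 47° and with a top at 72 mm. The pot is seated (+8 mm in the top view). Grasping the jar.

Request:
{"fn": "jog_arm", "kwargs": {
  "increments": [
    {"dx": 0.01,"dy": 0.033,"dz": -0.4,"ax": 0,"ay": 0,"az": 0,"gripper": 1},
    {"dx": 0.01,"dy": 0.033,"dz": -0.7,"ax": 0,"ay": 0,"az": 0,"gripper": 1},
    {"dx": 0.01,"dy": 0.033,"dz": -0.8,"ax": 0,"ay": 0,"az": 0,"gripper": 1},
    {"dx": 0.01,"dy": 0.033,"dz": -0.8,"ax": 0,"ay": 0,"az": 0,"gripper": 1}
  ]
}}

```text
time: 15.95
eef_pos: [0.5637, -0.0916, 0.0902]
tcp_rot: [0.363, 0.932, -0.0, -0.003]
contact_force: [-0.2, -0.1, 0.6]
opening: 1.002
finger_force: 0.0
```

Request:
{"fn": "jog_arm", "kwargs": {
  "increments": [
    {"dx": 0,"dy": 0,"dz": -0.22,"ax": 0,"ay": 0,"az": 0,"gripper": 1},
    {"dx": 0,"dy": 0,"dz": -0.42,"ax": 0,"ay": 0,"az": 0,"gripper": 1},
    {"dx": 0,"dy": 0,"dz": -0.42,"ax": 0,"ay": 0,"az": 0,"gripper": 1},
    {"dx": 0,"dy": 0,"dz": -0.42,"ax": 0,"ay": 0,"az": 0,"gripper": 1}
  ]
}}

```text
time: 16.35
eef_pos: [0.5663, -0.0933, 0.0439]
tcp_rot: [0.364, 0.932, 0.0, 0.001]
contact_force: [-1.0, 0.1, 0.0]
opening: 1.005
finger_force: 0.0
```

Request:
{"fn": "jog_arm", "kwargs": {
  "increments": [
    {"dx": 0,"dy": 0,"dz": 0,"ax": 0,"ay": 0,"az": 0,"gripper": -1},
    {"dx": 0,"dy": 0,"dz": 0,"ax": 0,"ay": 0,"az": 0,"gripper": -1},
    {"dx": 0,"dy": 0,"dz": 0,"ax": 0,"ay": 0,"az": 0,"gripper": -1},
    {"dx": 0,"dy": 0,"dz": 0,"ax": 0,"ay": 0,"az": 0,"gripper": -1},
    {"dx": 0,"dy": 0,"dz": 0,"ax": 0,"ay": 0,"az": 0,"gripper": -1},
    {"dx": 0,"dy": 0,"dz": 0,"ax": 0,"ay": 0,"az": 0,"gripper": -1},
    {"dx": 0,"dy": 0,"dz": 0,"ax": 0,"ay": 0,"az": 0,"gripper": -1}
  ],
  "force": 40
}}

```text
time: 17.05
eef_pos: [0.5661, -0.0938, 0.0438]
tcp_rot: [0.364, 0.931, -0.0, 0.001]
contact_force: [-1.0, 0.1, 5.7]
opening: 0.53
finger_force: 43.0
```

Request:
{"fn": "jog_arm", "kwargs": {
  "increments": [
    {"dx": 0,"dy": 0,"dz": 0.15,"ax": 0,"ay": 0,"az": 0,"gripper": -1},
    {"dx": 0,"dy": 0,"dz": 0.4,"ax": 0,"ay": 0,"az": 0,"gripper": -1},
    {"dx": 0,"dy": 0,"dz": 0.7,"ax": 0,"ay": 0,"az": 0,"gripper": -1},
    {"dx": 0,"dy": 0,"dz": 0.9,"ax": 0,"ay": 0,"az": 0,"gripper": -1},
    {"dx": 0,"dy": 0,"dz": 0.9,"ax": 0,"ay": 0,"az": 0,"gripper": -1}
  ]
}}

```text
time: 17.55
eef_pos: [0.5673, -0.094, 0.1541]
tcp_rot: [0.364, 0.931, 0.0, 0.004]
contact_force: [0.7, -0.6, -2.1]
opening: 0.532
finger_force: 42.2
```

Request:
{"fn": "jog_arm", "kwargs": {
  "increments": [
    {"dx": 0.03,"dy": 0.2,"dz": 0,"ax": 0,"ay": 0,"az": 0.04,"gripper": -1},
    {"dx": 0.06,"dy": 0.43,"dz": 0,"ax": 0,"ay": 0,"az": 0.08,"gripper": -1},
    {"dx": 0.09,"dy": 0.68,"dz": 0,"ax": 0,"ay": 0,"az": 0.12,"gripper": -1},
    {"dx": 0.113,"dy": 0.945,"dz": 0,"ax": 0,"ay": 0,"az": 0.14,"gripper": -1}
  ]
}}

```text
time: 17.95
eef_pos: [0.5772, 0.0211, 0.1472]
tcp_rot: [0.259, 0.966, -0.0, -0.002]
contact_force: [-0.0, -0.8, -2.3]
opening: 0.531
finger_force: 42.1
```

Request:
{"fn": "jog_arm", "kwargs": {
  "increments": [
    {"dx": 0.03,"dy": 0.25,"dz": 0,"ax": 0,"ay": 0,"az": 0.04,"gripper": -1},
    {"dx": 0.06,"dy": 0.48,"dz": 0,"ax": 0,"ay": 0,"az": 0.08,"gripper": -1},
    {"dx": 0.09,"dy": 0.7,"dz": 0,"ax": 0,"ay": 0,"az": 0.12,"gripper": -1},
    {"dx": 0.113,"dy": 0.945,"dz": 0,"ax": 0,"ay": 0,"az": 0.14,"gripper": -1}
  ]
}}

```text
time: 18.35
eef_pos: [0.5907, 0.1344, 0.147]
tcp_rot: [0.151, 0.989, -0.0, -0.002]
contact_force: [0.7, -0.1, -1.5]
opening: 0.537
finger_force: 42.1
```

Request:
{"fn": "jog_arm", "kwargs": {
  "increments": [
    {"dx": 0.03,"dy": 0.25,"dz": 0,"ax": 0,"ay": 0,"az": 0.04,"gripper": -1},
    {"dx": 0.06,"dy": 0.48,"dz": 0,"ax": 0,"ay": 0,"az": 0.08,"gripper": -1},
    {"dx": 0.09,"dy": 0.7,"dz": 0,"ax": 0,"ay": 0,"az": 0.12,"gripper": -1},
    {"dx": 0.113,"dy": 0.85,"dz": 0,"ax": 0,"ay": 0,"az": 0.14,"gripper": -1},
    {"dx": 0.113,"dy": 0.945,"dz": 0,"ax": 0,"ay": 0,"az": 0.14,"gripper": -1},
    {"dx": 0.113,"dy": 0.945,"dz": 0,"ax": 0,"ay": 0,"az": 0.14,"gripper": -1},
    {"dx": 0.113,"dy": 0.945,"dz": 0,"ax": 0,"ay": 0,"az": 0.14,"gripper": -1}
  ]
}}

```text
time: 19.05
eef_pos: [0.6054, 0.2462, 0.1494]
tcp_rot: [0.043, 0.999, -0.0, -0.001]
contact_force: [0.1, 0.6, -2.1]
opening: 0.531
finger_force: 42.1
```

Run:
```python
from h import *
s,c=wrist(); pose(s)
cv2.imwrite("pics/w8.png",c["frame"])
```

```text
t 19.05 tcp [605.4 246.2 149.4] close dir 85.1 q6 -1.25
```

View pics/w8.png

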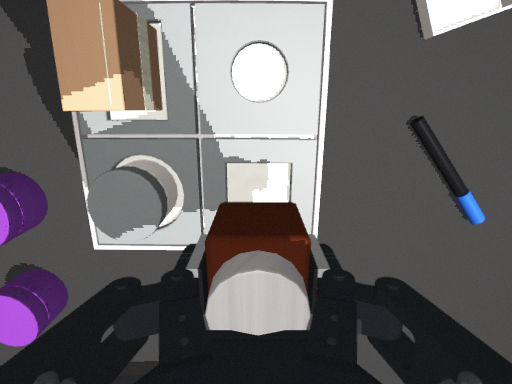

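The jar hangs over the square recess (px 226 to 292, jar centred at 258). Lowering it.

Request:
{"fn": "jog_arm", "kwargs": {
  "increments": [
    {"dx": 0.012,"dy": 0,"dz": -0.2,"ax": 0,"ay": 0,"az": 0,"gripper": -1},
    {"dx": 0.012,"dy": 0,"dz": -0.42,"ax": 0,"ay": 0,"az": 0,"gripper": -1},
    {"dx": 0.012,"dy": 0,"dz": -0.6,"ax": 0,"ay": 0,"az": 0,"gripper": -1},
    {"dx": 0.012,"dy": 0,"dz": -0.72,"ax": 0,"ay": 0,"az": 0,"gripper": -1},
    {"dx": 0.012,"dy": 0,"dz": -0.77,"ax": 0,"ay": 0,"az": 0,"gripper": -1},
    {"dx": 0.012,"dy": 0,"dz": -0.77,"ax": 0,"ay": 0,"az": 0,"gripper": -1}
  ]
}}

```text
time: 19.7
eef_pos: [0.607, 0.2463, 0.0571]
tcp_rot: [0.043, 0.999, -0.0, -0.001]
contact_force: [0.3, -0.4, -2.8]
opening: 0.531
finger_force: 42.1
```

Request:
{"fn": "jog_arm", "kwargs": {
  "increments": [
    {"dx": 0,"dy": 0,"dz": -0.01,"ax": 0,"ay": 0,"az": 0,"gripper": -1},
    {"dx": 0,"dy": 0,"dz": -0.02,"ax": 0,"ay": 0,"az": 0,"gripper": -1},
    {"dx": 0,"dy": 0,"dz": -0.03,"ax": 0,"ay": 0,"az": 0,"gripper": -1},
    {"dx": 0,"dy": 0,"dz": -0.03,"ax": 0,"ay": 0,"az": 0,"gripper": -1}
  ]
}}

```text
time: 20.1
eef_pos: [0.6074, 0.247, 0.0546]
tcp_rot: [0.042, 0.999, 0.0, 0.0]
contact_force: [-0.2, -0.4, -1.4]
opening: 0.533
finger_force: 42.1
```

Request:
{"fn": "jog_arm", "kwargs": {
  "increments": [
    {"dx": 0,"dy": 0,"dz": -0.01,"ax": 0,"ay": 0,"az": 0,"gripper": -1},
    {"dx": 0,"dy": 0,"dz": -0.02,"ax": 0,"ay": 0,"az": 0,"gripper": -1},
    {"dx": 0,"dy": 0,"dz": -0.02,"ax": 0,"ay": 0,"az": 0,"gripper": -1}
  ]
}}

```text
time: 20.4
eef_pos: [0.6073, 0.2469, 0.0519]
tcp_rot: [0.042, 0.999, 0.0, 0.0]
contact_force: [-0.8, -0.2, -0.0]
opening: 0.531
finger_force: 42.2
```

Request:
{"fn": "jog_arm", "kwargs": {
  "increments": [
    {"dx": 0,"dy": 0,"dz": -0.005,"ax": 0,"ay": 0,"az": 0,"gripper": -1},
    {"dx": 0,"dy": 0,"dz": -0.005,"ax": 0,"ay": 0,"az": 0,"gripper": 0.4},
    {"dx": 0,"dy": 0,"dz": -0.005,"ax": 0,"ay": 0,"az": 0,"gripper": 0.9},
    {"dx": 0,"dy": 0,"dz": -0.005,"ax": 0,"ay": 0,"az": 0,"gripper": 0.9},
    {"dx": 0,"dy": 0,"dz": 0,"ax": 0,"ay": 0,"az": 0,"gripper": 0.9},
    {"dx": 0,"dy": 0,"dz": 0.2,"ax": 0,"ay": 0,"az": 0,"gripper": 0.9},
    {"dx": 0,"dy": 0,"dz": 0.5,"ax": 0,"ay": 0,"az": 0,"gripper": 0.9},
    {"dx": 0,"dy": 0,"dz": 0.9,"ax": 0,"ay": 0,"az": 0,"gripper": 0.9},
    {"dx": 0,"dy": 0,"dz": 1,"ax": 0,"ay": 0,"az": 0,"gripper": 0.9}
  ]
}}

```text
time: 21.3
eef_pos: [0.6104, 0.2477, 0.1789]
tcp_rot: [0.042, 0.999, 0.002, 0.005]
contact_force: [0.7, -0.3, 1.1]
opening: 0.951
finger_force: 0.0
```

Request:
{"fn": "jog_arm", "kwargs": {
  "increments": [
    {"dx": -0.27,"dy": -1,"dz": 0.15,"ax": 0,"ay": 0,"az": 0,"gripper": 1},
    {"dx": -0.27,"dy": -1,"dz": 0.15,"ax": 0,"ay": 0,"az": 0,"gripper": 1},
    {"dx": -0.27,"dy": -1,"dz": 0.15,"ax": 0,"ay": 0,"az": 0,"gripper": 1}
  ]
}}

```text
time: 21.6
eef_pos: [0.5739, 0.1245, 0.19]
tcp_rot: [0.043, 0.999, -0.0, 0.0]
contact_force: [-0.7, 0.0, -0.5]
opening: 1.003
finger_force: 0.0
```

Request:
{"fn": "jog_arm", "kwargs": {
  "increments": [
    {"dx": -0.27,"dy": -1,"dz": 0,"ax": 0,"ay": 0,"az": 0,"gripper": 1},
    {"dx": -0.27,"dy": -1,"dz": 0,"ax": 0,"ay": 0,"az": 0,"gripper": 1},
    {"dx": -0.27,"dy": -1,"dz": 0,"ax": 0,"ay": 0,"az": 0,"gripper": 1}
  ]
}}

```text
time: 21.9
eef_pos: [0.5412, 0.0041, 0.1894]
tcp_rot: [0.044, 0.999, -0.0, -0.0]
contact_force: [0.8, 0.4, -0.7]
opening: 1.002
finger_force: 0.0
```

Request:
{"fn": "jog_arm", "kwargs": {
  "increments": [
    {"dx": -0.27,"dy": -1,"dz": 0,"ax": 0,"ay": 0,"az": 0,"gripper": 1},
    {"dx": -0.27,"dy": -1,"dz": 0,"ax": 0,"ay": 0,"az": 0,"gripper": 1},
    {"dx": -0.27,"dy": -1,"dz": 0,"ax": 0,"ay": 0,"az": 0,"gripper": 1}
  ]
}}

```text
time: 22.2
eef_pos: [0.5088, -0.116, 0.1895]
tcp_rot: [0.044, 0.999, -0.0, -0.0]
contact_force: [1.0, 0.7, 0.0]
opening: 1.001
finger_force: 0.0
```

Request:
{"fn": "jog_arm", "kwargs": {
  "increments": [
    {"dx": -0.27,"dy": -1,"dz": 0,"ax": 0,"ay": 0,"az": 0,"gripper": 1},
    {"dx": -0.27,"dy": -1,"dz": 0,"ax": 0,"ay": 0,"az": 0,"gripper": 1},
    {"dx": -0.27,"dy": -1,"dz": 0,"ax": 0,"ay": 0,"az": 0,"gripper": 1}
  ]
}}

```text
time: 22.5
eef_pos: [0.4764, -0.2363, 0.1897]
tcp_rot: [0.044, 0.999, -0.001, 0.0]
contact_force: [0.3, 0.2, 0.9]
opening: 1.0
finger_force: 0.0
```

Request:
{"fn": "jog_arm", "kwargs": {
  "increments": [
    {"dx": -0.26,"dy": -0.97,"dz": 0,"ax": 0,"ay": 0,"az": 0,"gripper": 1},
    {"dx": -0.26,"dy": -0.97,"dz": 0,"ax": 0,"ay": 0,"az": 0,"gripper": 1},
    {"dx": -0.26,"dy": -0.97,"dz": 0,"ax": 0,"ay": 0,"az": 0,"gripper": 1},
    {"dx": -0.26,"dy": -0.97,"dz": 0,"ax": 0,"ay": 0,"az": 0,"gripper": 1},
    {"dx": -0.26,"dy": -0.97,"dz": 0,"ax": 0,"ay": 0,"az": 0,"gripper": 1}
  ]
}}

```text
time: 23.0
eef_pos: [0.4461, -0.3492, 0.1892]
tcp_rot: [0.043, 0.999, 0.001, -0.0]
contact_force: [0.4, 0.2, -0.5]
opening: 0.999
finger_force: 0.0
```

Run:
```python
from h import *
from plant import imaging
s,c=wrist(); pose(s); blobs(c)
cv2.imwrite("pics/w9.png",c["frame"])
print("top"); t=imaging.read_camera("top"); blobs(t)
```

```text
t 23.0 tcp [ 446.1 -349.2  189.2] close dir 85.1 q6 -2.33
px [380. 173.] 1356 ztop 0.044 rect [ 444.2 -228.5] [52.3 51.9] 49.3 [246. 247. 248.]
px [258. 192.] 1274 ztop 0.0802 rect [ 446.4 -348.5] [23.2 23. ] 33.6 [224. 226. 225.]
px [ 18. 271.] 3924 ztop 0.0861 rect [ 535.9 -598.9] [15.6 75.4] 68.8 [108. 112. 116.]
px [270. 300.] 2177 ztop 0.0633 rect [ 570.2 -346.5] [35.2 35.1] 42.0 [ 43.  65. 128.]
top
px [231.  98.] 3243 ztop 0.0828 rect [887.6  22.5] [523.8 152.6] 89.6 [75. 72. 72.]
px [399.  85.] 2686 ztop 0.0836 rect [ 877.  -456.6] [173.6  65. ] 89.4 [204. 202. 201.]
px [351. 129.] 394 ztop 0.0531 rect [ 753.9 -314.7] [60.7 53.9] 86.9 [158.  63. 131.]
px [238. 151.] 382 ztop 0.0532 rect [700.    1.1] [57.5 58.1] 88.2 [180.  82. 153.]
px [327. 152.] 182 ztop 0.0694 rect [ 687.  -239.2] [49.6 49.1] 88.0 [105. 106. 102.]
px [ 22. 200.] 4385 ztop 0.0837 rect [558.9 634.2] [ 75.5 218.5] 89.9 [164. 168. 170.]
px [465. 179.] 535 ztop 0.0973 rect [ 608.1 -619.5] [ 6.  99.2] 89.7 [ 73.  89. 102.]
px [149. 187.] 348 ztop 0.0825 rect [606.8 247.6] [39.1 37.4] 89.0 [151. 156. 164.]
px [235. 189.] 382 ztop 0.0529 rect [596.5   8.6] [57.  57.3] 88.8 [187.  87. 159.]
px [186. 191.] 389 ztop 0.0611 rect [593.8 142.1] [54.9 57. ] 88.8 [159. 162. 162.]
px [366. 196.] 331 ztop 0.0643 rect [ 569.7 -345.3] [34.8 32.4] 88.6 [27. 42. 76.]
px [458. 218.] 466 ztop 0.0971 rect [ 498.6 -594.5] [ 4.5 89.8] 89.3 [56. 62. 64.]
px [182. 229.] 436 ztop 0.0861 rect [491.5 152.8] [40.2 62.5] 87.9 [134. 173. 206.]
px [323. 242.] 155 ztop 0.0466 rect [ 444.6 -227.4] [51.  51.7] 24.4 [188. 187. 188.]
px [470. 248.] 322 ztop 0.0975 rect [ 414.9 -614.9] [19.3 58.5] 70.2 [68. 83. 96.]
```

View pics/w9.png

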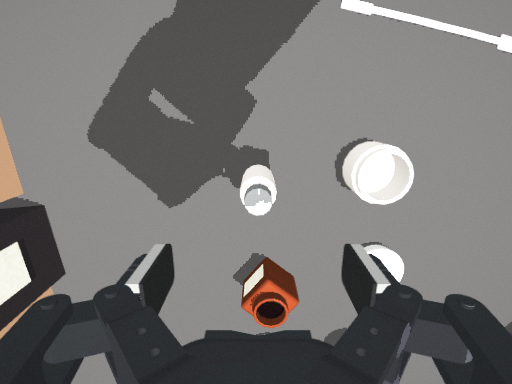

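The bottle is at px (258,192), under the TCP within 1 mm and with a top at 80 mm. The open jar (270,300) and open pot (380,173) are clear of the fingers, and the jar is seated (+8 mm). Grasping the bottle.

Request:
{"fn": "jog_arm", "kwargs": {
  "increments": [
    {"dx": 0,"dy": 0.005,"dz": -0.4,"ax": 0,"ay": 0,"az": 0,"gripper": 1},
    {"dx": 0,"dy": 0.005,"dz": -0.7,"ax": 0,"ay": 0,"az": 0,"gripper": 1},
    {"dx": 0,"dy": 0.005,"dz": -0.8,"ax": 0,"ay": 0,"az": 0,"gripper": 1},
    {"dx": 0,"dy": 0.005,"dz": -0.8,"ax": 0,"ay": 0,"az": 0,"gripper": 1}
  ]
}}

```text
time: 23.5
eef_pos: [0.4458, -0.3467, 0.0917]
tcp_rot: [0.042, 0.999, 0.002, -0.002]
contact_force: [0.6, 0.4, 0.7]
opening: 0.998
finger_force: 0.0
```

Request:
{"fn": "jog_arm", "kwargs": {
  "increments": [
    {"dx": 0,"dy": 0,"dz": -0.22,"ax": 0,"ay": 0,"az": 0,"gripper": 1},
    {"dx": 0,"dy": 0,"dz": -0.42,"ax": 0,"ay": 0,"az": 0,"gripper": 1},
    {"dx": 0,"dy": 0,"dz": -0.42,"ax": 0,"ay": 0,"az": 0,"gripper": 1},
    {"dx": 0,"dy": 0,"dz": -0.42,"ax": 0,"ay": 0,"az": 0,"gripper": 0.2}
  ]
}}

```text
time: 23.9
eef_pos: [0.4474, -0.3496, 0.0452]
tcp_rot: [0.042, 0.999, -0.001, 0.001]
contact_force: [-0.0, -0.6, 0.4]
opening: 0.859
finger_force: 0.0
```

Request:
{"fn": "jog_arm", "kwargs": {
  "increments": [
    {"dx": 0,"dy": 0,"dz": 0,"ax": 0,"ay": 0,"az": 0,"gripper": 0.1},
    {"dx": 0,"dy": 0,"dz": 0,"ax": 0,"ay": 0,"az": 0,"gripper": 0},
    {"dx": 0,"dy": 0,"dz": 0,"ax": 0,"ay": 0,"az": 0,"gripper": -0.1},
    {"dx": 0,"dy": 0,"dz": 0,"ax": 0,"ay": 0,"az": 0,"gripper": -1},
    {"dx": 0,"dy": 0,"dz": 0,"ax": 0,"ay": 0,"az": 0,"gripper": -1},
    {"dx": 0,"dy": 0,"dz": 0,"ax": 0,"ay": 0,"az": 0,"gripper": -1},
    {"dx": 0,"dy": 0,"dz": 0,"ax": 0,"ay": 0,"az": 0,"gripper": -1},
    {"dx": 0,"dy": 0,"dz": 0,"ax": 0,"ay": 0,"az": 0,"gripper": -1}
  ],
  "force": 35
}}

```text
time: 24.7
eef_pos: [0.447, -0.3496, 0.0446]
tcp_rot: [0.043, 0.999, -0.001, 0.001]
contact_force: [-0.2, 0.9, 5.7]
opening: 0.385
finger_force: 35.3
```

Request:
{"fn": "jog_arm", "kwargs": {
  "increments": [
    {"dx": 0,"dy": 0,"dz": 0.15,"ax": 0,"ay": 0,"az": 0,"gripper": -1},
    {"dx": 0,"dy": 0,"dz": 0.4,"ax": 0,"ay": 0,"az": 0,"gripper": -1},
    {"dx": 0,"dy": 0,"dz": 0.7,"ax": 0,"ay": 0,"az": 0,"gripper": -1},
    {"dx": 0,"dy": 0,"dz": 0.95,"ax": 0,"ay": 0,"az": 0,"gripper": -1},
    {"dx": 0,"dy": 0,"dz": 1,"ax": 0,"ay": 0,"az": 0,"gripper": -1}
  ]
}}

```text
time: 25.2
eef_pos: [0.4478, -0.3505, 0.1673]
tcp_rot: [0.042, 0.999, -0.003, 0.003]
contact_force: [-0.1, 0.4, -1.1]
opening: 0.382
finger_force: 35.0
```

Request:
{"fn": "jog_arm", "kwargs": {
  "increments": [
    {"dx": 0.02,"dy": 0.2,"dz": 0,"ax": 0,"ay": 0,"az": 0,"gripper": -1},
    {"dx": 0.04,"dy": 0.45,"dz": 0,"ax": 0,"ay": 0,"az": 0,"gripper": -1},
    {"dx": 0.07,"dy": 0.7,"dz": 0,"ax": 0,"ay": 0,"az": 0,"gripper": -1},
    {"dx": 0.094,"dy": 1,"dz": 0,"ax": 0,"ay": 0,"az": 0,"gripper": -1}
  ]
}}

```text
time: 25.6
eef_pos: [0.4567, -0.2277, 0.1612]
tcp_rot: [0.043, 0.999, 0.001, -0.001]
contact_force: [0.4, 0.6, -0.3]
opening: 0.387
finger_force: 35.1
```

Request:
{"fn": "jog_arm", "kwargs": {
  "increments": [
    {"dx": 0.02,"dy": 0.25,"dz": 0,"ax": 0,"ay": 0,"az": 0,"gripper": -1},
    {"dx": 0.04,"dy": 0.5,"dz": 0,"ax": 0,"ay": 0,"az": 0,"gripper": -1},
    {"dx": 0.07,"dy": 0.75,"dz": 0,"ax": 0,"ay": 0,"az": 0,"gripper": -1},
    {"dx": 0.094,"dy": 1,"dz": 0,"ax": 0,"ay": 0,"az": 0,"gripper": -1}
  ]
}}

```text
time: 26.0
eef_pos: [0.4678, -0.1072, 0.1612]
tcp_rot: [0.043, 0.999, 0.001, -0.001]
contact_force: [0.3, -0.4, -1.5]
opening: 0.394
finger_force: 35.1
```

Request:
{"fn": "jog_arm", "kwargs": {
  "increments": [
    {"dx": 0.02,"dy": 0.25,"dz": 0,"ax": 0,"ay": 0,"az": 0,"gripper": -1},
    {"dx": 0.04,"dy": 0.5,"dz": 0,"ax": 0,"ay": 0,"az": 0,"gripper": -1},
    {"dx": 0.07,"dy": 0.75,"dz": 0,"ax": 0,"ay": 0,"az": 0,"gripper": -1},
    {"dx": 0.094,"dy": 1,"dz": 0,"ax": 0,"ay": 0,"az": 0,"gripper": -1}
  ]
}}

```text
time: 26.4
eef_pos: [0.479, 0.0125, 0.1613]
tcp_rot: [0.043, 0.999, 0.0, -0.002]
contact_force: [0.7, -0.1, -1.3]
opening: 0.388
finger_force: 35.1
```

Request:
{"fn": "jog_arm", "kwargs": {
  "increments": [
    {"dx": 0.02,"dy": 0.25,"dz": 0,"ax": 0,"ay": 0,"az": 0,"gripper": -1},
    {"dx": 0.04,"dy": 0.5,"dz": 0,"ax": 0,"ay": 0,"az": 0,"gripper": -1},
    {"dx": 0.07,"dy": 0.75,"dz": 0,"ax": 0,"ay": 0,"az": 0,"gripper": -1},
    {"dx": 0.094,"dy": 1,"dz": 0,"ax": 0,"ay": 0,"az": 0,"gripper": -1}
  ]
}}

```text
time: 26.8
eef_pos: [0.4903, 0.1322, 0.1611]
tcp_rot: [0.043, 0.999, -0.0, -0.002]
contact_force: [1.4, 0.8, -1.2]
opening: 0.39
finger_force: 35.1
```

Request:
{"fn": "jog_arm", "kwargs": {
  "increments": [
    {"dx": 0.02,"dy": 0.25,"dz": 0,"ax": 0,"ay": 0,"az": 0,"gripper": -1},
    {"dx": 0.04,"dy": 0.5,"dz": 0,"ax": 0,"ay": 0,"az": 0,"gripper": -1},
    {"dx": 0.07,"dy": 0.75,"dz": 0,"ax": 0,"ay": 0,"az": 0,"gripper": -1},
    {"dx": 0.094,"dy": 0.93,"dz": 0,"ax": 0,"ay": 0,"az": 0,"gripper": -1},
    {"dx": 0.094,"dy": 1,"dz": 0,"ax": 0,"ay": 0,"az": 0,"gripper": -1},
    {"dx": 0.094,"dy": 1,"dz": 0,"ax": 0,"ay": 0,"az": 0,"gripper": -1},
    {"dx": 0.094,"dy": 1,"dz": 0,"ax": 0,"ay": 0,"az": 0,"gripper": -1}
  ]
}}

```text
time: 27.5
eef_pos: [0.5022, 0.2503, 0.1622]
tcp_rot: [0.043, 0.999, -0.001, -0.001]
contact_force: [-0.3, -0.3, -1.2]
opening: 0.392
finger_force: 35.1
```

Run:
```python
from h import *
s,c=wrist(); pose(s)
cv2.imwrite("pics/w10.png",c["frame"])
```

```text
t 27.5 tcp [502.2 250.3 162.2] close dir 85.1 q6 -1.2
```

View pics/w10.png

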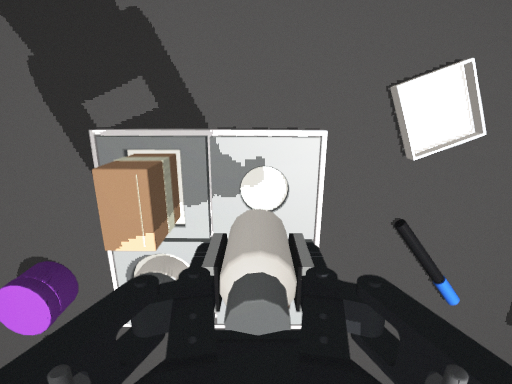

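The bottle is about 6 mm short of the small round recess (px (264,189), bottle axis at 258), which agrees with the TCP reading. Correcting and lowering.

Request:
{"fn": "jog_arm", "kwargs": {
  "increments": [
    {"dx": 0.01,"dy": 0.049,"dz": 0,"ax": 0,"ay": 0,"az": 0,"gripper": -1},
    {"dx": 0.01,"dy": 0.049,"dz": -0.25,"ax": 0,"ay": 0,"az": 0,"gripper": -1},
    {"dx": 0.01,"dy": 0.049,"dz": -0.5,"ax": 0,"ay": 0,"az": 0,"gripper": -1},
    {"dx": 0.01,"dy": 0.049,"dz": -0.7,"ax": 0,"ay": 0,"az": 0,"gripper": -1},
    {"dx": 0.01,"dy": 0.049,"dz": -0.82,"ax": 0,"ay": 0,"az": 0,"gripper": -1},
    {"dx": 0.01,"dy": 0.049,"dz": -0.87,"ax": 0,"ay": 0,"az": 0,"gripper": -1},
    {"dx": 0.01,"dy": 0.049,"dz": -0.87,"ax": 0,"ay": 0,"az": 0,"gripper": -1}
  ]
}}

```text
time: 28.25
eef_pos: [0.504, 0.2567, 0.0586]
tcp_rot: [0.043, 0.999, -0.0, -0.0]
contact_force: [0.1, 0.7, -0.6]
opening: 0.39
finger_force: 35.1
```

Request:
{"fn": "jog_arm", "kwargs": {
  "increments": [
    {"dx": 0,"dy": 0,"dz": -0.01,"ax": 0,"ay": 0,"az": 0,"gripper": -1},
    {"dx": 0,"dy": 0,"dz": -0.02,"ax": 0,"ay": 0,"az": 0,"gripper": -1},
    {"dx": 0,"dy": 0,"dz": -0.025,"ax": 0,"ay": 0,"az": 0,"gripper": -1},
    {"dx": 0,"dy": 0,"dz": -0.025,"ax": 0,"ay": 0,"az": 0,"gripper": -1}
  ]
}}

```text
time: 28.65
eef_pos: [0.5043, 0.2571, 0.0565]
tcp_rot: [0.042, 0.999, 0.0, 0.0]
contact_force: [-0.4, -0.1, -0.4]
opening: 0.389
finger_force: 35.1
```

Request:
{"fn": "jog_arm", "kwargs": {
  "increments": [
    {"dx": 0,"dy": 0,"dz": -0.01,"ax": 0,"ay": 0,"az": 0,"gripper": -1},
    {"dx": 0,"dy": 0,"dz": -0.02,"ax": 0,"ay": 0,"az": 0,"gripper": -1},
    {"dx": 0,"dy": 0,"dz": -0.025,"ax": 0,"ay": 0,"az": 0,"gripper": -1},
    {"dx": 0,"dy": 0,"dz": -0.025,"ax": 0,"ay": 0,"az": 0,"gripper": -1}
  ]
}}

```text
time: 29.05
eef_pos: [0.5038, 0.2569, 0.0527]
tcp_rot: [0.042, 0.999, -0.0, -0.0]
contact_force: [-0.3, 0.2, -0.6]
opening: 0.388
finger_force: 35.1
```

Request:
{"fn": "jog_arm", "kwargs": {
  "increments": [
    {"dx": 0,"dy": 0,"dz": -0.008,"ax": 0,"ay": 0,"az": 0,"gripper": -1},
    {"dx": 0,"dy": 0,"dz": -0.008,"ax": 0,"ay": 0,"az": 0,"gripper": -1},
    {"dx": 0,"dy": 0,"dz": -0.008,"ax": 0,"ay": 0,"az": 0,"gripper": -1}
  ]
}}

```text
time: 29.35
eef_pos: [0.5041, 0.257, 0.0526]
tcp_rot: [0.042, 0.999, -0.0, -0.0]
contact_force: [-3.1, -1.4, 5.5]
opening: 0.388
finger_force: 35.6
```

Request:
{"fn": "jog_arm", "kwargs": {
  "increments": [
    {"dx": 0,"dy": 0,"dz": 0,"ax": 0,"ay": 0,"az": 0,"gripper": 0.1},
    {"dx": 0,"dy": 0,"dz": 0,"ax": 0,"ay": 0,"az": 0,"gripper": 0.6},
    {"dx": 0,"dy": 0,"dz": 0,"ax": 0,"ay": 0,"az": 0,"gripper": 0.8},
    {"dx": 0,"dy": 0,"dz": 0,"ax": 0,"ay": 0,"az": 0,"gripper": 0.8},
    {"dx": 0,"dy": 0,"dz": 0.1,"ax": 0,"ay": 0,"az": 0,"gripper": 0.8},
    {"dx": 0,"dy": 0,"dz": 0.4,"ax": 0,"ay": 0,"az": 0,"gripper": 0.8},
    {"dx": 0,"dy": 0,"dz": 0.8,"ax": 0,"ay": 0,"az": 0,"gripper": 0.8},
    {"dx": 0,"dy": 0,"dz": 1,"ax": 0,"ay": 0,"az": 0,"gripper": 0.8},
    {"dx": 0,"dy": 0,"dz": 1,"ax": 0,"ay": 0,"az": 0,"gripper": 0.8}
  ]
}}

```text
time: 30.25
eef_pos: [0.5071, 0.258, 0.1785]
tcp_rot: [0.042, 0.999, 0.002, 0.005]
contact_force: [0.5, -0.4, -0.1]
opening: 0.901
finger_force: 0.0
```

Request:
{"fn": "jog_arm", "kwargs": {
  "increments": [
    {"dx": 0,"dy": 0.9,"dz": 0.5,"ax": 0,"ay": 0,"az": 0,"gripper": 0.8},
    {"dx": 0,"dy": 0.9,"dz": 0.5,"ax": 0,"ay": 0,"az": 0,"gripper": 0.8},
    {"dx": 0,"dy": 0.9,"dz": 0.5,"ax": 0,"ay": 0,"az": 0,"gripper": 0.8},
    {"dx": 0,"dy": 0.9,"dz": 0.5,"ax": 0,"ay": 0,"az": 0,"gripper": 0.8},
    {"dx": 0,"dy": 0.9,"dz": 0.5,"ax": 0,"ay": 0,"az": 0,"gripper": 0.8}
  ]
}}

```text
time: 30.75
eef_pos: [0.5033, 0.3646, 0.2307]
tcp_rot: [0.042, 0.999, -0.001, -0.001]
contact_force: [0.4, -0.8, 0.1]
opening: 0.905
finger_force: 0.0
```

Run:
```python
from h import *
from plant import imaging
s,c=wrist(); pose(s); blobs(c)
print("top"); t=imaging.read_camera("top"); blobs(t)
t=imaging.read_camera("scene"); print("scene"); blobs(t)
cv2.imwrite("pics/s11.png",cv2.resize(t["frame"][90:300,100:380],None,fx=2.7,fy=2.7))
```

```text
t 30.75 tcp [503.3 364.6 230.7] close dir 85.2 q6 -1.02
px [474. 210.] 16500 ztop 0.0814 rect [615.4 615.3] [108.1  36.1] 9.0 [172. 176. 176.]
px [ 57. 189.] 4500 ztop 0.0833 rect [491.9 154. ] [42.5 64.1] 83.7 [ 96. 124. 153.]
px [156. 191.] 1255 ztop 0.0881 rect [503.5 257.9] [22.9 23.2] 8.5 [ 99. 102. 103.]
px [ 82. 267.] 2266 ztop 0.0582 rect [592.9 144.1] [59.5 55.6] 78.2 [120. 121. 119.]
px [185. 274.] 280 ztop 0.0592 rect [620.  268.1] [ 7.8 25.2] 63.5 [44. 55. 74.]
px [  5. 274.] 330 ztop 0.0485 rect [604.5  35.7] [ 6.9 34. ] 72.6 [67. 23. 51.]
px [  8. 330.] 408 ztop 0.05 rect [687.6   5.1] [21.2 36.6] 37.6 [93. 32. 71.]
top
px [230.  98.] 3248 ztop 0.0828 rect [887.1  22.6] [524.3 152.5] 89.6 [76. 72. 73.]
px [399.  85.] 2690 ztop 0.0839 rect [ 876.2 -457.3] [173.6  63.7] 89.5 [206. 203. 203.]
px [351. 129.] 396 ztop 0.0528 rect [ 754.1 -314.6] [60.8 53.8] 89.9 [160.  64. 132.]
px [238. 151.] 385 ztop 0.0534 rect [7.001e+02 5.000e-01] [57.4 57.5] 12.4 [183.  83. 155.]
px [327. 152.] 182 ztop 0.0694 rect [ 687.1 -238.9] [49.  49.2] 87.6 [106. 107. 103.]
px [ 22. 177.] 2338 z
[... 1904 characters left out ...]
.1 [174. 178. 179.]
px [239. 256.] 396 ztop 0.0675 rect [ 688.8 -240.5] [52.3 50.4] 10.7 [120. 121. 115.]
px [174. 263.] 398 ztop 0.0636 rect [ 572.5 -347.7] [34.1 37. ] 69.3 [25. 38. 70.]
px [241. 294.] 542 ztop 0.0525 rect [ 757.7 -316.9] [57.6 58.4] 41.0 [162.  69. 131.]
px [491. 340.] 257 ztop 0.0958 rect [1240.9 -116. ] [230.7   1.8] 89.8 [120. 133. 138.]
px [255. 356.] 2996 ztop 0.0842 rect [ 882.1 -438.6] [121.3  64.9] 90.0 [218. 218. 217.]
px [ 78. 324.] 105 ztop 0.0978 rect [ 544.3 -604. ] [16.8  4.6] 75.5 [35. 34. 37.]
px [ 11. 333.] 369 ztop 0.0961 rect [ 468.4 -685.2] [69.4 20.5] 16.4 [57. 70. 87.]
px [ 97. 374.] 459 ztop 0.0978 rect [ 659.7 -652.6] [63.1  4.8] 87.9 [63. 79. 99.]
```

View pics/s11.png

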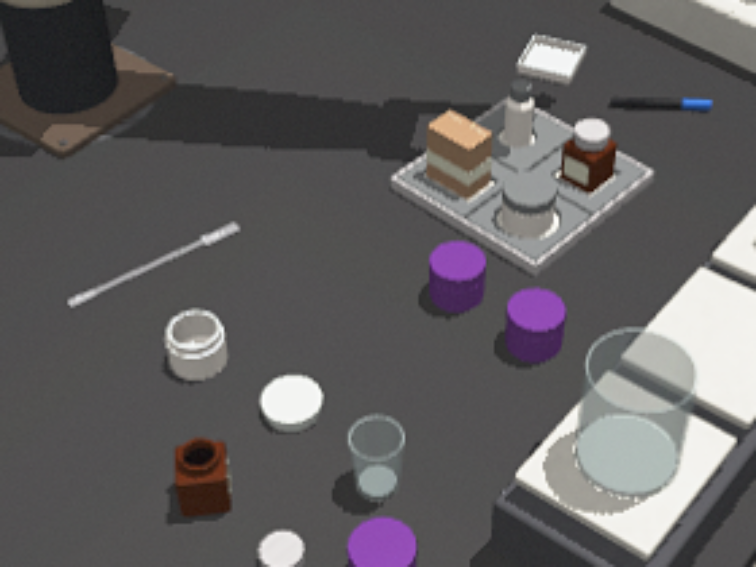

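All four samples stand upright in their recesses: carton (458,155), pot (528,205), bottle (518,118) and jar (588,155) in the crop. Each is seated at the right height and within 4 mm of its recess centre. The open pot and open jar have not moved, and the arm is clear.

```bash
python3 -c "
from plant import job; print(job.sign_off())"
```

```text
the job is handed in; nothing more can be done
None
```

The carton, closed pot, bottle and closed jar each stand upright and seated in their own recess, both open look-alikes are where they were, and I handed the job in at about 31 s; sign-off gave no verdict.

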